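Prop up the blade rack, load it in order, and shut its drawer

TASK

Swing the red prop leg on the side of the blade rack up and over until it locks at its stop and the deck stands on it. Then lay the saw-blade cases that are on the bench flat into the deck's pockets of the same colour and number of dots, one after another from the lowest number to the highest (a missing case leaves its pocket empty). Finally, with the orange-handled blade wrench laid in the open drawer, push the drawer fully home into its catch; leave the other things on the bench where they are.

Things in the scene. Friction and masses are not known exactly. Their poses are not given: they have to be found in the camera images.
- rack: Fixed bench rack (blue box base 180 mm in its x by 310 mm in its y (185 mm to -y and 125 mm to +y of the origin), 65 mm high, with a plywood deck 190 x 300 x 10 mm hinged on top, its middle over y = 0). Origin on the bench under the middle of the rack; x points away from the robot side (from the deck's hinge edge to its free edge), y to the side with the red prop leg, -y is the end where the drawer comes out. It stands anywhere on the bench with some yaw. It does not move.
- deck (a joint): tilt of the deck in rad: 0 folded flat on the base, positive with its far (+x) edge up, about 0.318 when it stands on the locked leg (0.37 at most on the way, as the leg passes over-centre). The hinge is along the rack's y, at the deck's lower front edge, 90 mm to -x of the rack's origin, 65 mm above the bench. It rests on the leg's free roller by its own weight (1.2 kg).
- leg (a joint): swing of the red prop leg in rad: 0 folded (pointing to the rack's -x, level), growing as its handle swings up and over to the rack's +x, up to its stop at 1.75 where it is locked. The leg lifts the deck as it swings; a return spring and the deck's weight push it back to 0 if it is let go before over-centre (about 1.35 rad; to be sure, swing it all the way to the stop); beyond it the deck's weight drives it on into the stop and holds it there. About 8 N at the handle.
- leg_pivot (a point): the leg's pivot, fixed to the rack, on its +y side 57 mm above the bench; the leg turns about the rack's y axis through this point
- leg_handle (a point): middle of the red handle bar on the leg's end: a round bar 12 mm in diameter, 58 mm long along the rack's y, sticking out sideways from the leg; its centre line is 78 mm from the pivot axis, its middle 34 mm outward (+y) of the leg. Its axes turn with the leg: its -x points from the pivot to the handle. The bar is free on all sides: it can be pinched from above with the fingers closing along the rack's x, and turns between the fingers.
- drawer_floor (a point): middle of the drawer's inner floor, moves with the drawer; axes as the rack's. The inside is 146 mm in x and 205 mm in y; side walls 26 mm high, the floor is 24 mm above the bench. Only the part that is pulled out of the base's end is open to above: it lies next to the drawer's front, as long in y as drawer says.
- drawer_front (a point): middle of the drawer's outer front face (it looks to the rack's -y), 37 mm above the bench; the face is 176 mm wide in x and 46 mm high (14 to 60 mm above the bench) and flat
- drawer (a joint): how far the drawer is pulled out along the rack's -y in m: 0 fully home against its stop. A sprung ball catch resists with about 4 N from 12 mm and then pulls it in over the last 5 mm. It runs with about 1 N of friction.
- wrench_mid (a point): middle of the orange plastic grip of the blade wrench (grip 66 x 26 x 24 mm, rounded), 12 mm above its underside; x along the wrench towards its steel shank, which ends 82 mm from this point (116 mm over all: from -33 to +82 mm in x, the grip in the -33 to +33 mm part). It starts lying flat on the bench.
- pocket1 (a point): middle of the floor of pocket 1 in the deck (marked by 1 white dot on red patches before and behind it), moves with the deck; z is normal to the deck, x uphill along the pocket, y as the rack's. The pocket is a recess 106 mm (x) by 46 mm (y), 8 mm deep; pockets are 72 mm apart, 1 at the rack's +y end to 4 at its -y end.
- pocket2 (a point): middle of the floor of pocket 2 in the deck (marked by 2 white dots on yellow patches before and behind it), moves with the deck; z is normal to the deck, x uphill along the pocket, y as the rack's. The pocket is a recess 106 mm (x) by 46 mm (y), 8 mm deep; pockets are 72 mm apart, 1 at the rack's +y end to 4 at its -y end.
- pocket3 (a point): middle of the floor of pocket 3 in the deck (marked by 3 white dots on green patches before and behind it), moves with the deck; z is normal to the deck, x uphill along the pocket, y as the rack's. The pocket is a recess 106 mm (x) by 46 mm (y), 8 mm deep; pockets are 72 mm apart, 1 at the rack's +y end to 4 at its -y end.
- pocket4 (a point): middle of the floor of pocket 4 in the deck (marked by 4 white dots on blue patches before and behind it), moves with the deck; z is normal to the deck, x uphill along the pocket, y as the rack's. The pocket is a recess 106 mm (x) by 46 mm (y), 8 mm deep; pockets are 72 mm apart, 1 at the rack's +y end to 4 at its -y end.
- case1_mid (a point): middle of saw-blade case 1: black plastic block 98 mm (x) x 38 mm (y) x 28 mm (z) with a red top that bears 1 white dot; lies flat, 0.12 kg. Not present in every start. Seated in its pocket this point is 14 mm above the pocket's floor; either way round fits.
- case2_mid (a point): middle of saw-blade case 2: black plastic block 98 mm (x) x 38 mm (y) x 28 mm (z) with a yellow top that bears 2 white dots; lies flat, 0.12 kg. Not present in every start. Seated in its pocket this point is 14 mm above the pocket's floor; either way round fits.
- case3_mid (a point): middle of saw-blade case 3: black plastic block 98 mm (x) x 38 mm (y) x 28 mm (z) with a green top that bears 3 white dots; lies flat, 0.12 kg. Not present in every start. Seated in its pocket this point is 14 mm above the pocket's floor; either way round fits.
- case4_mid (a point): middle of saw-blade case 4: black plastic block 98 mm (x) x 38 mm (y) x 28 mm (z) with a blue top that bears 4 white dots; lies flat, 0.12 kg. Not present in every start. Seated in its pocket this point is 14 mm above the pocket's floor; either way round fits.
- tape_measure: yellow tape measure, 70 x 45 x 60 mm (bystander, leave alone)
- putty_knife: putty knife with black handle (bystander, leave alone)
- oil_bottle: white plastic bottle with red cap, 52 mm diameter, 150 mm tall (bystander, leave alone)
- sanding_block: cork sanding block 110 x 60 x 30 mm (bystander, leave alone)
- tape_roll: blue ring-shaped tape roll, 84 mm outside, 30 mm high (bystander, leave alone)
- tin: open steel tin, 76 mm diameter, 85 mm tall (bystander, leave alone)
- screwdriver: screwdriver with red handle (bystander, leave alone)

How it is judged (in metres and radians):
On the way, in this order (a step that is already met when the one before it is completed fails the run):
1. The prop leg is swung past over-centre to its stop and the deck stands on it (value of joint leg above 1.66 rad and value of joint deck between 0.288 and 0.348 rad), for 0.4 s.
2. The red case lies flat in pocket 1, released (x of case1_mid in the frame of pocket1 between -0.01 and 0.01 m and y of case1_mid in the frame of pocket1 between -0.009 and 0.009 m and z of case1_mid in the frame of pocket1 between 0.009 and 0.019 m and angle between the z axis of case1_mid and the z axis of pocket1, either way round below 0.12 rad and angle between the x axis of case1_mid and the x axis of pocket1, either way round below 0.2 rad and linear speed of case1 below 0.03 m/s and contact force between the fingers and case1 below 0.3 N), for 0.3 s.
3. The yellow case lies flat in pocket 2, released (x of case2_mid in the frame of pocket2 between -0.01 and 0.01 m and y of case2_mid in the frame of pocket2 between -0.009 and 0.009 m and z of case2_mid in the frame of pocket2 between 0.009 and 0.019 m and angle between the z axis of case2_mid and the z axis of pocket2, either way round below 0.12 rad and angle between the x axis of case2_mid and the x axis of pocket2, either way round below 0.2 rad and linear speed of case2 below 0.03 m/s and contact force between the fingers and case2 below 0.3 N), for 0.3 s.
4. The green case lies flat in pocket 3, released (x of case3_mid in the frame of pocket3 between -0.01 and 0.01 m and y of case3_mid in the frame of pocket3 between -0.009 and 0.009 m and z of case3_mid in the frame of pocket3 between 0.009 and 0.019 m and angle between the z axis of case3_mid and the z axis of pocket3, either way round below 0.12 rad and angle between the x axis of case3_mid and the x axis of pocket3, either way round below 0.2 rad and linear speed of case3 below 0.03 m/s and contact force between the fingers and case3 below 0.3 N), for 0.3 s.
5. The blue case lies flat in pocket 4, released (x of case4_mid in the frame of pocket4 between -0.01 and 0.01 m and y of case4_mid in the frame of pocket4 between -0.009 and 0.009 m and z of case4_mid in the frame of pocket4 between 0.009 and 0.019 m and angle between the z axis of case4_mid and the z axis of pocket4, either way round below 0.12 rad and angle between the x axis of case4_mid and the x axis of pocket4, either way round below 0.2 rad and linear speed of case4 below 0.03 m/s and contact force between the fingers and case4 below 0.3 N), for 0.3 s.
6. The wrench lies in the drawer and the drawer is pushed home into its catch (x of wrench_mid in the frame of drawer_floor between -0.068 and 0.068 m and y of wrench_mid in the frame of drawer_floor between -0.098 and 0.098 m and z of wrench_mid in the frame of drawer_floor between 0.0005 and 0.0245 m and value of joint drawer below 0.004 m), for 0.3 s.
At the end, for the whole second after the job is handed in: Leg past 1.66 rad, deck standing on it at 0.318 +- 0.03 rad; each case present at rest in its own pocket (10 mm along, 9 mm across, 5 mm in height, flat within 0.12 rad, lined up within 0.2 rad); wrench's grip inside the drawer on its floor; drawer within 4 mm of home (all of step 1 and all of step 6 and x of case1_mid in the frame of pocket1 between -0.01 and 0.01 m and y of case1_mid in the frame of pocket1 between -0.009 and 0.009 m and z of case1_mid in the frame of pocket1 between 0.009 and 0.019 m and angle between the z axis of case1_mid and the z axis of pocket1, either way round below 0.12 rad and angle between the x axis of case1_mid and the x axis of pocket1, either way round below 0.2 rad and linear speed of each of case1, case2, case3, case4 below 0.02 m/s and x of case2_mid in the frame of pocket2 between -0.01 and 0.01 m and y of case2_mid in the frame of pocket2 between -0.009 and 0.009 m and z of case2_mid in the frame of pocket2 between 0.009 and 0.019 m and angle between the z axis of case2_mid and the z axis of pocket2, either way round below 0.12 rad and angle between the x axis of case2_mid and the x axis of pocket2, either way round below 0.2 rad and x of case3_mid in the frame of pocket3 between -0.01 and 0.01 m and y of case3_mid in the frame of pocket3 between -0.009 and 0.009 m and z of case3_mid in the frame of pocket3 between 0.009 and 0.019 m and angle between the z axis of case3_mid and the z axis of pocket3, either way round below 0.12 rad and angle between the x axis of case3_mid and the x axis of pocket3, either way round below 0.2 rad and x of case4_mid in the frame of pocket4 between -0.01 and 0.01 m and y of case4_mid in the frame of pocket4 between -0.009 and 0.009 m and z of case4_mid in the frame of pocket4 between 0.009 and 0.019 m and angle between the z axis of case4_mid and the z axis of pocket4, either way round below 0.12 rad and angle between the x axis of case4_mid and the x axis of pocket4, either way round below 0.2 rad); the robot touches nothing.
It fails at once if a bystander is moved more than 5 cm (distance of any of tape_measure, putty_knife, oil_bottle, sanding_block, tape_roll, tin, screwdriver from where it was at the start of the episode above 0.05 m).
Of case1, case2, case3, case4 only 2 to 4 are there at a start; the rules pass over those that are not, and their reading is None.
At some moment in a run one of case1, case2, case3, case4, wrench may be knocked a few centimetres aside while the robot is not near it.
Once in a run the grip may slacken for a moment while it holds something.
It also fails if it takes over 210 s, if anything falls off the work surface, if the arm or the gripper's body presses on something with over 40 N, if the wrist force passes 120 N, or if a joint passes its speed limit or range.

ROBOT

A 7-joint arm with a two-finger parallel gripper is mounted at the origin on the work surface. World frame = base frame: x ahead of the robot, y to its left, z up, the work surface at z = 0. Lengths are in mm, angles in rad, forces in N, time in s.
With the tool pointing down it reaches from about 425 to 875 mm from the base axis. Payload 9.9 kg.
Tool frame: the origin (TCP) lies at the very end of the fingers, on their centre line; the grasp point (between the pads) lies 19 mm behind it (bot.grip_depth is the distance from the TCP to the grasp point, in mm); z points along the fingers, y is the line along which they close (so a half turn about z gives the same grasp; the last joint's range is limited). The gripper opens to 85 mm and grips with 20 to 120 N. Pads are 22 mm wide; open, the fingers measure 114 mm over their backs; the gripper's body (76 mm by 85 mm) begins 54 mm behind the grasp point. The pads swing forward as they close: fully open they stand 13 mm farther back than shut.
Start: joints at [-0.084, 0.576, 0.025, 1.437, -0.015, 1.129, -0.057], TCP at [675.003, 0.006, 231.289] pointing down, gripper open.
Joint ranges: [-2.76, 2.76], [-0.34, 2.15], [-1.52, 1.57], [0.19, 2.46], [-1.09, 4.23], [0.17, 1.99], [-2.82, 2.82]. Speed limits (rad/s): [2.22, 2.22, 3.01, 3.01, 3.14, 3.14, 3.14].

INTERFACE

Orientations are given as [roll, pitch, yaw] about the fixed x, y, z axes, in that order (R = Rz(yaw) Ry(pitch) Rx(roll)).
In Python, from bench import bot gives the robot as it stands.
- The arm moves only by the tool send_rows, never from a script. Its argument "targets" is a list of rows, each an object of numbers: "dx", "dy", "dz": the shift along the tool's x, y, z in m; "wx", "wy", "wz": the turn, a rotation vector about the tool's x, y, z in rad; "grip": the opening in per cent of the stroke, from 0 (shut) to 100 (fully open). In form: [{"dx": .., "dy": .., "dz": .., "wx": .., "wy": .., "wz": .., "grip": ..}, ...]. A call has 1 to 8 rows; each row is the pose to reach, as a shift and turn from the pose commanded when the call began, along the tool's axes at that moment; what a row does not reach only later rows make up. A row lasts 1/10 s, in which the tool goes at most 50 mm and 8.59 degrees, less where a joint would pass 70% of its speed; a pose out of reach is approached as far as the arm can. A call with a gripper value outside its range is refused whole. The fingers move at their own pace and stop on an object; the grip force is fixed at half the most. Time passes only in rows, so rows that repeat a pose let the fingers close. It gives the time, the measured TCP pose, the force, the opening and the grip force at its end, in the units of the state.
- bot.sense(): the state, without advancing time (a new reading comes with each control period).
- bot.get_image(name): name is "scene" or "side" or "wrist"; returns the picture (480x640x3 uint8, blue, green, red); there is no depth.
- bot.camera_model(name): a dict with "fov_y" (degrees; the focal length in pixels is half the picture's height over the tangent of half this angle, whatever the lens; pixels are square), "cx", "cy" (the principal point, pixels), "dist_coeffs" ([k1, k2, p1, p2, k3] as OpenCV has them; the pictures are not rectified), "origin" and "attitude" of the camera in the world. Camera axes: x right, y down, z forward; pixel columns grow to the right and rows downward; lengths in mm; the calibration is good to about 2 mm. A picture is of the moment at which its call begins: read the wrist's pose just before it. camera_model takes no time and is no camera call; for the wrist camera it gives the pose at the moment of the call.
- bot.sign_off(): hands the job in; it is judged then, once.
The state is a dict: "clock": time; "joint_pos": joint angles; "joint_vel": joint speeds; "joint_efforts": joint torques, N m; "tcp_pos": TCP position; "orientation": TCP orientation; "ft_force": force on the tool from outside, world axes, zero at the start; "moment": the same for the moment, N m; "finger_gap": opening from 0.0 (shut) to 1.0 (fully open); "finger_force": force on a finger pad.
Only numpy, scipy, OpenCV 4.12 (cv2) and the standard library are available. Lean on these libraries where they do the work, as an engineer would, in place of code of your own. Each camera call takes 0.05 s, during which the arm holds its last target. There are 200 camera calls.

## Working session

There is one attempt and no reset: what is moved stays moved. The work goes in short steps, Python scripts to look and compute and a tool call to move; the robot and the scene stay as the last step left them, time stands still between calls to the robot, and variables do not carry over. Pictures are saved under pics/ and viewed, at most 14 in all, crops included, and the job is handed in when it is done.

Besides the shell and the picture viewer there is one more tool, called after ">>>" as name(argument=value, ...) on one line, values as JSON. send_rows: Moves the arm, as the interface text tells. Its arguments: {"type":"object","properties":{"targets":{"type":"array"}},"required":["targets"]}

```bash
ls; mkdir -p pics; python3 - <<'E'
from bench import bot
import cv2
s=bot.sense();print({k:s[k] for k in('clock','tcp_pos','orientation','finger_gap','ft_force')})
for n in('scene','side'):
    m=bot.camera_model(n);print(n,m)
    cv2.imwrite(f'pics/{n}0.png',bot.get_image(n))
print(bot.camera_model('wrist'))
E
```

```text
pics
{'clock': 0.0, 'tcp_pos': array([ 6.74552017e+02, -3.01766182e-02,  2.30457539e+02]), 'orientation': array([-3.13994961e+00,  1.21165544e-04,  1.57080690e+00]), 'finger_gap': 1.001748541495158, 'ft_force': array([-0.69422986, -0.55159889, -0.17245032])}
scene {'fov_y': 55.803120554661895, 'cx': 320.1887433054412, 'cy': 241.95323538294113, 'dist_coeffs': array([-0.04842882,  0.        ,  0.        ,  0.        ,  0.        ]), 'origin': array([1055.47397668, -345.06839607, 1097.24068799]), 'attitude': array([-2.55497616,  0.00530693,  1.01945933])}
side {'fov_y': 54.72800062765696, 'cx': 311.82887802153556, 'cy': 240.67710324324753, 'dist_coeffs': array([-0.01091772,  0.        ,  0.        ,  0.        ,  0.        ]), 'origin': array([-146.71369881, -917.65620437,  838.84503366]), 'attitude': array([-2.15358871, -0.0221873 , -0.56661725])}
{'fov_y': 69.76866094283135, 'cx': 318.88126817532805, 'cy': 240.21138770444438, 'dist_coeffs': array([-0.0412612,  0.       ,  0.       ,  0.       ,  0.       ]), 'origin': array([674.83101124,  81.43966002, 374.41001804]), 'attitude': array([2.81962838e+00, 4.83116102e-04, 6.31470769e-04])}
```

View pics/scene0.png

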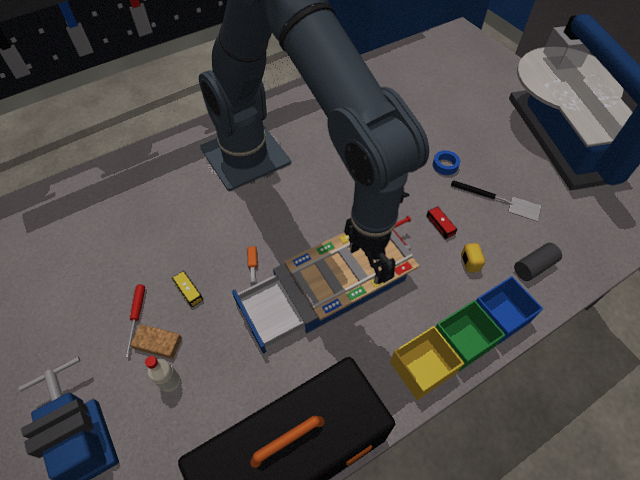

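View pics/side0.png

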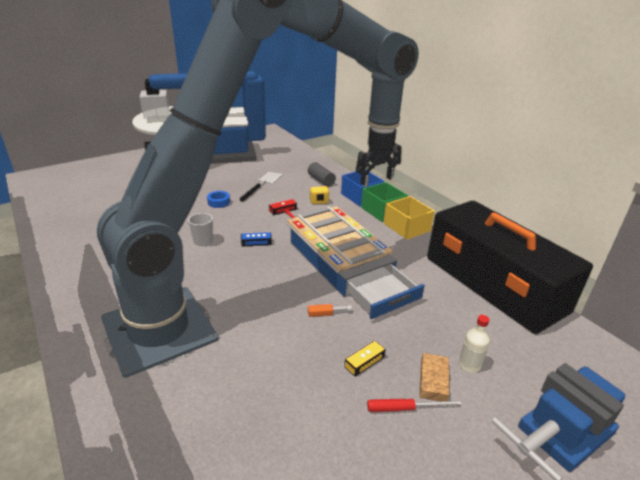

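The scene picture shows the red case at (442,222), yellow case (188,289), wrench grip at (252,256), drawer open with its front near (250,320), and deck from (285,262) to (415,265). The side picture shows the blue case at (257,239) next to the tin (202,229). There is no green case. I'll zoom in on the rack next.

```bash
cat > h.py <<'E'
import numpy as np,cv2
from scipy.spatial.transform import Rotation as Ro
from bench import bot
def cam(n):
    m=bot.camera_model(n);f=240/np.tan(np.radians(m['fov_y'])/2)
    K=np.array([[f,0,m['cx']],[0,f,m['cy']],[0,0,1]])
    return K,np.array(m['dist_coeffs']),Ro.from_euler('xyz',m['attitude']).as_matrix(),np.array(m['origin'])
def p2w(c,uv,z):
    K,d,R,o=c
    p=cv2.undistortPoints(np.array(uv,float).reshape(-1,1,2),K,d).reshape(-1,2)
    r=np.c_[p,np.ones(len(p))]@R.T
    return o+r*((z-o[2])/r[:,2])[:,None]
def w2p(c,P):
    K,d,R,o=c
    P=(np.array(P,float).reshape(-1,3)-o)@R
    return cv2.projectPoints(P,np.zeros(3),np.zeros(3),K,d)[0].reshape(-1,2)
def delta(pos,orient_R=None):
    "tool-frame shift (m) and rotvec from the present pose to pos (mm), R"
    s=bot.sense();R=Ro.from_euler('xyz',s['orientation']).as_matrix()
    d=R.T@(np.array(pos)-s['tcp_pos'])/1000
    w=Ro.from_matrix(R.T@orient_R).as_rotvec() if orient_R is not None else np.zeros(3)
    return d.round(4),w.round(4)
E
python3 - <<'E'
from h import *
i=cv2.imread('pics/scene0.png')[205:355,225:425]
cv2.imwrite('pics/c1.png',cv2.resize(i,None,fx=4,fy=4,interpolation=cv2.INTER_CUBIC))
c=cam('scene');s=cam('side')
print('scene red,yel,wr',p2w(c,[(442,222),(188,289),(252,256)],28).round(),p2w(c,[(252,256),(254,280)],12).round())
print('side blue,yel,red,wr',p2w(s,[(257,237),(366,354),(283,206),(321,310)],20).round())
E
```

```text
scene red,yel,wr [[ 575.  362.   28.]
 [ 390. -356.   28.]
 [ 387. -163.   28.]] [[ 377. -161.   12.]
 [ 449. -191.   12.]]
side blue,yel,red,wr [[ 394.  229.   20.]
 [ 386. -352.   20.]
 [ 568.  366.   20.]
 [ 379. -170.   20.]]
```

View pics/c1.png

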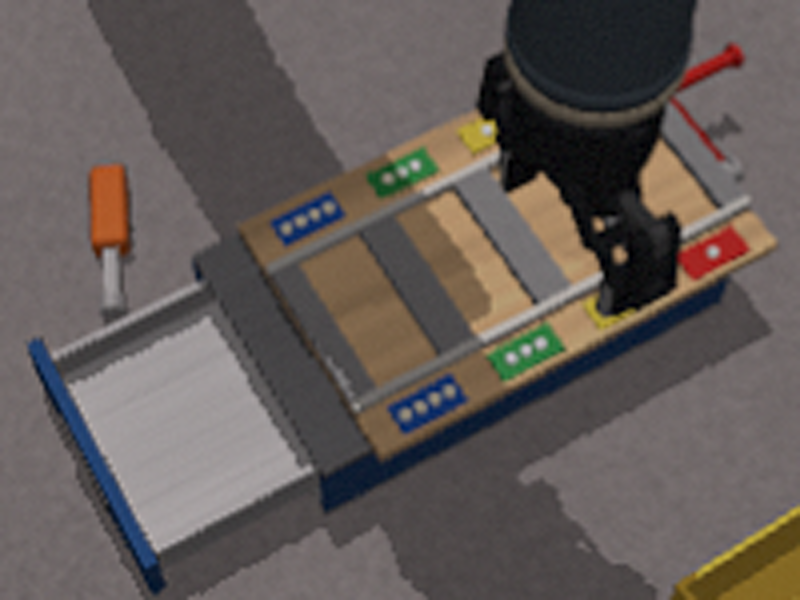

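```bash
cat >> h.py <<'E'
def T(p,P):
    x,y,a=p;P=np.array(P,float).reshape(-1,3);c,s=np.cos(a),np.sin(a)
    return np.c_[x+c*P[:,0]-s*P[:,1],y+s*P[:,0]+c*P[:,1],P[:,2]]
E
python3 - <<'E'
from h import *
from scipy.optimize import least_squares as L
c=cam('scene')
q=lambda a:np.array(a)/4+[225,205]-.4
A=[(240,225),(378,458),(776,240),(308,219),(428,404),(403,173),(527,351),(713,253),(325,510),(725,298)]
x0=lambda p:[(-90,-150,75),(100,-150,75),(100,150,75),(5-p[3],-108,75),(5+p[3],-108,75),(5-p[3],-36,75),(5+p[3],-36,75),(5+p[3],108,75),(90,-185,0),(90,125,0)]
r=L(lambda p:(w2p(c,T(p[:3],x0(p)))-q(A))[:8].ravel(),[650,0,.4,70])
print(r.x,r.fun.reshape(-1,2).round(1)[:])
p=r.x[:3];iv=lambda W:((W-[p[0],p[1],0])@np.array([[np.cos(p[2]),-np.sin(p[2]),0],[np.sin(p[2]),np.cos(p[2]),0],[0,0,1]]))
print('handle tip,inner',iv(p2w(c,q([(738,55),(685,80)]),57)).round(),'pivot',iv(p2w(c,q([(735,168)]),57)).round())
print('drawer front corners',iv(p2w(c,q([(35,342),(158,580)]),60)).round())
print('wrench',iv(p2w(c,q([(110,208)]),18)).round())
print('handle w guess',T(p,[(-78,165,57),(0,131,57)]).round(1))
E
```

```text
[ 5.69769917e+02  4.12732356e+01 -2.85353453e-02  7.78559626e+01] [[-0.4  0.2]
 [ 1.1 -0.3]
 [ 0.8  0.9]
 [-0.3 -0.3]
 [-0.2 -0.2]
 [-0.5 -0.3]
 [-0.4  0. ]
 [-0.3 -0.2]]
handle tip,inner [[-48. 228.  57.]
 [-49. 183.  57.]] pivot [[ 29. 169.  57.]]
drawer front corners [[ -87. -301.   60.]
 [  96. -302.   60.]]
wrench [[-181. -209.   18.]]
handle w guess [[496.5 208.4  57. ]
 [573.5 172.2  57. ]]
```

>>> send_rows(targets=[{"dx": 0.04, "dy": -0.025, "dz": 0.015, "wz": 0.0285, "grip": 60}, {"dx": 0.08, "dy": -0.05, "dz": 0.03, "wz": 0.0285, "grip": 60}, {"dx": 0.12, "dy": -0.074, "dz": 0.045, "wz": 0.0285, "grip": 60}, {"dx": 0.16, "dy": -0.098, "dz": 0.06, "wz": 0.0285, "grip": 60}, {"dx": 0.2, "dy": -0.123, "dz": 0.08, "wz": 0.0285, "grip": 60}, {"dx": 0.24, "dy": -0.148, "dz": 0.09, "wz": 0.0285, "grip": 60}, {"dx": 0.24, "dy": -0.148, "dz": 0.09, "wz": 0.0285, "grip": 60}, {"dx": 0.24, "dy": -0.148, "dz": 0.09, "wz": 0.0285, "grip": 60}])

```text
$.targets[0]: bad value
```

```bash
python3 - <<'E'
from h import *
p=(569.8,41.3,-.0285)
s=bot.sense();print(s['tcp_pos'],s['orientation'],s['clock'])
a=bot.get_image('scene');b=bot.get_image('wrist');cw=cam('wrist');cs=cam('scene')
P=T(p,[(-49,201,57),(29,169,57),(-49,172,57),(-49,230,57),(100,150,75)]);print(P.round(1))
for q in w2p(cw,P): cv2.circle(b,tuple(map(int,q)),3,(255,0,255),1)
print(w2p(cw,P).round(),w2p(cs,P).round())
cv2.imwrite('pics/scene1.png',a)
i=cv2.resize(a[170:340,240:480],(480,340),interpolation=cv2.INTER_CUBIC)
o=np.zeros((580,480,3),np.uint8);o[:340]=i;o[340:,:320]=cv2.resize(b,(320,240));cv2.imwrite('pics/w1.png',b);cv2.imwrite('pics/m1.png',o)
E
```

```text
[6.74599169e+02 3.00514015e-02 2.30530478e+02] [-3.14010060e+00  5.59131414e-05  1.57087890e+00] 0.1
[[526.5 243.6  57. ]
 [603.6 209.4  57. ]
 [525.7 214.6  57. ]
 [527.4 272.6  57. ]
 [674.  188.4  75. ]]
[[ 126.  -90.]
 [ 228.  -43.]
 [ 130.  -48.]
 [ 123. -134.]
 [ 318.  -23.]] [[401. 222.]
 [408. 247.]
 [393. 226.]
 [409. 218.]
 [419. 266.]]
```

View pics/m1.png

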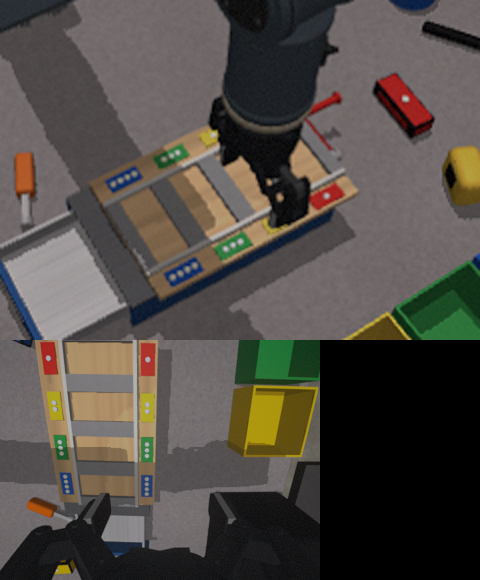

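The call was refused, so every row probably needs all its keys. The wrist view shows the four patches per edge on the deck (patch 1 at about (98,716) and patch 4 at about (134,970) in wrist pixels), with the red handle at scene (402,220), as predicted.

>>> send_rows(targets=[{"dx": 0.04, "dy": -0.025, "dz": 0.015, "wx": 0, "wy": 0, "wz": 0.0285, "grip": 60}, {"dx": 0.08, "dy": -0.05, "dz": 0.03, "wx": 0, "wy": 0, "wz": 0.0285, "grip": 60}, {"dx": 0.12, "dy": -0.074, "dz": 0.045, "wx": 0, "wy": 0, "wz": 0.0285, "grip": 60}, {"dx": 0.16, "dy": -0.098, "dz": 0.06, "wx": 0, "wy": 0, "wz": 0.0285, "grip": 60}, {"dx": 0.2, "dy": -0.123, "dz": 0.08, "wx": 0, "wy": 0, "wz": 0.0285, "grip": 60}, {"dx": 0.24, "dy": -0.148, "dz": 0.09, "wx": 0, "wy": 0, "wz": 0.0285, "grip": 60}, {"dx": 0.24, "dy": -0.148, "dz": 0.09, "wx": 0, "wy": 0, "wz": 0.0285, "grip": 60}, {"dx": 0.24, "dy": -0.148, "dz": 0.09, "wx": 0, "wy": 0, "wz": 0.0285, "grip": 60}])

```text
clock: 1.0
tcp_pos: [526.1, 241.3, 141.0]
orientation: [-3.141, 0.0, 1.546]
ft_force: [0.7, -0.5, 0.6]
finger_gap: 0.6
finger_force: 0.0
```

```bash
python3 - <<'E'
from h import *
p=(569.8,41.3,-.0285)
s=bot.sense();print(s['tcp_pos'],s['orientation'],s['clock'])
a=bot.get_image('scene');b=bot.get_image('wrist');cw=cam('wrist');cs=cam('scene')
cv2.imwrite('pics/scene2.png',a);cv2.imwrite('pics/w2.png',b)
P=T(p,[(29,169,57),(-49,172,57),(-49,230,57)]);print(w2p(cs,P).round())
i=cv2.resize(a[170:340,240:480],(480,340),interpolation=cv2.INTER_CUBIC)
d=cv2.resize(cv2.imread('pics/w1.png')[:480,:320],(240,360))
o=np.zeros((580,800,3),np.uint8);o[:340,:480]=i;o[340:,:320]=cv2.resize(b,(320,240));o[:360,500:740]=d;cv2.imwrite('pics/m2.png',o)
E
```

```text
[526.12502019 241.32789187 141.02166228] [-3.14084899e+00  2.01309864e-04  1.54554752e+00] 1.0
[[408. 247.]
 [393. 226.]
 [409. 218.]]
```

View pics/m2.png

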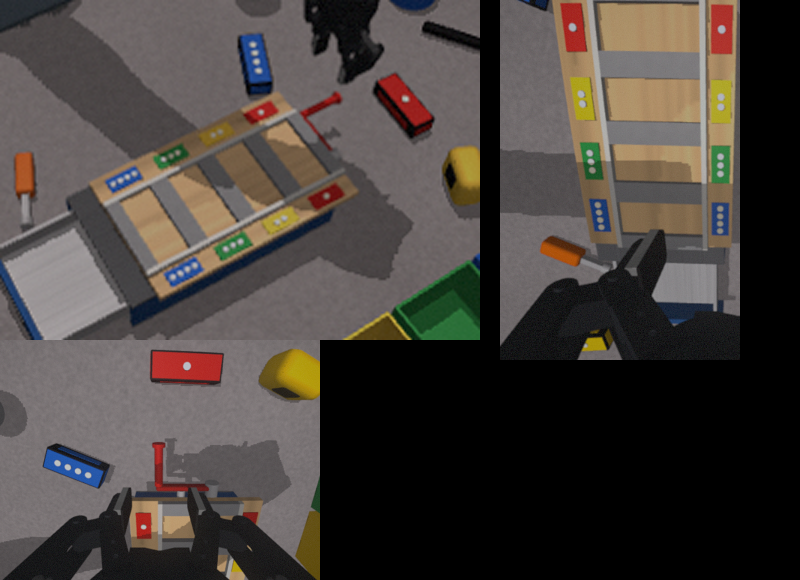

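The wrist view shows the handle bar from (316,206) to (316,294), the leg running right to about (412,294), the red case at (374,734 → 53), and the blue case at (152,250). I'll compute positions with these numbers.

```bash
cat >> h.py <<'E'
RNG={'red':((172,130,90),(179,255,255)),'yellow':((22,130,110),(32,255,255)),'blue':((105,140,90),(118,255,255)),'orange':((5,150,100),(16,255,255))}
def blobs(img,col,amin=300):
    m=cv2.inRange(cv2.cvtColor(img,cv2.COLOR_BGR2HSV),*[np.array(v) for v in RNG[col]])
    if col=='red': m|=cv2.inRange(cv2.cvtColor(img,cv2.COLOR_BGR2HSV),np.array((0,130,90)),np.array((3,255,255)))
    m=cv2.morphologyEx(m,cv2.MORPH_CLOSE,np.ones((9,9)))
    return [cv2.boxPoints(cv2.minAreaRect(c)) for c in sorted(cv2.findContours(m,0,1)[0],key=cv2.contourArea)[::-1] if cv2.contourArea(c)>amin]
def rect(c,box,z):
    W=p2w(c,box,z)[:,:2];e=[W[1]-W[0],W[2]-W[1]];e.sort(key=np.linalg.norm)
    return W.mean(0).round(1),[round(np.linalg.norm(v)) for v in e],round(float(np.arctan(e[1][1]/e[1][0])),3)
E
python3 - <<'E'
from h import *
b=cv2.imread('pics/w2.png');cw=cam('wrist')
print('handle/leg',p2w(cw,[(316,206),(316,294),(412,294),(364,294)],57).round(1))
for k in('red','blue'):
    for x in blobs(b,k,600)[:4]: print(k,x.mean(0).round(),*rect(cw,x,28))
a=cv2.imread('pics/scene2.png');cs=cam('scene')
for k in('red','blue','yellow'):
    for x in blobs(a,k,100)[:8]: 
        r=rect(cs,x,28)
        if abs(r[1][1]-98)<20: print('scene',k,x.mean(0).round(),*r)
for x in blobs(a,'orange',60)[:4]: print('scene or',x.mean(0).round(),*rect(cs,x,18))
E
```

```text
handle/leg [[527.1 268.6  57. ]
 [525.  202.3  57. ]
 [596.1 200.1  57. ]
 [560.4 201.2  57. ]]
red [372.  56.] [567.9 364.8] [38, 95] -0.063
red [340. 254.] [544.7 220.5] [49, 87] -1.491
red [286. 371.] [494.9 109.1] [26, 56] 1.524
blue [149. 253.] [391.  226.9] [42, 97] -0.432
scene red [442. 219.] [567.1 368.4] [35, 100] -0.06
scene red [137. 301.] [ 351.2 -486.6] [24, 101] -0.508
scene blue [ 64. 456.] [ 632.4 -754.7] [57, 98] -1.48
scene blue [447. 160.] [390.  539.4] [77, 79] 1.022
scene blue [ 51. 407.] [ 509.1 -754.3] [22, 87] -1.555
scene blue [368. 199.] [388.8 226.1] [34, 94] -0.461
scene yellow [187. 287.] [ 380.5 -356.6] [33, 101] 0.092
scene or [286. 438.] [ 850.5 -314.4] [23, 169] 1.567
scene or [252. 256.] [ 380.5 -161.5] [23, 66] -0.473
```

>>> send_rows(targets=[{"dx": 0, "dy": 0, "dz": 0.04, "wx": 0, "wy": 0, "wz": 0, "grip": 60}, {"dx": 0, "dy": 0, "dz": 0.075, "wx": 0, "wy": 0, "wz": 0, "grip": 60}, {"dx": 0, "dy": 0, "dz": 0.1, "wx": 0, "wy": 0, "wz": 0, "grip": 60}, {"dx": 0, "dy": 0, "dz": 0.1, "wx": 0, "wy": 0, "wz": 0, "grip": 30}, {"dx": 0, "dy": 0, "dz": 0.1, "wx": 0, "wy": 0, "wz": 0, "grip": 0}, {"dx": 0, "dy": 0, "dz": 0.1, "wx": 0, "wy": 0, "wz": 0, "grip": 0}, {"dx": 0, "dy": 0, "dz": 0.1, "wx": 0, "wy": 0, "wz": 0, "grip": 0}, {"dx": 0, "dy": 0, "dz": 0.1, "wx": 0, "wy": 0, "wz": 0, "grip": 0}])

```text
clock: 1.9
tcp_pos: [526.2, 239.4, 42.7]
orientation: [-3.14, 0.0, 1.542]
ft_force: [-4.1, -0.8, -0.3]
finger_gap: 0.115
finger_force: 58.4
```

>>> send_rows(targets=[{"dx": 0, "dy": 0.0016, "dz": -0.0155, "wx": 0, "wy": 0, "wz": 0, "grip": 0}, {"dx": 0, "dy": 0.0062, "dz": -0.0304, "wx": 0, "wy": 0, "wz": 0, "grip": 0}, {"dx": 0, "dy": 0.0136, "dz": -0.044, "wx": 0, "wy": 0, "wz": 0, "grip": 0}, {"dx": 0, "dy": 0.0237, "dz": -0.056, "wx": 0, "wy": 0, "wz": 0, "grip": 0}, {"dx": 0, "dy": 0.0359, "dz": -0.0656, "wx": 0, "wy": 0, "wz": 0, "grip": 0}, {"dx": 0, "dy": 0.0497, "dz": -0.0727, "wx": 0, "wy": 0, "wz": 0, "grip": 0}, {"dx": 0, "dy": 0.0647, "dz": -0.0769, "wx": 0, "wy": 0, "wz": 0, "grip": 0}, {"dx": 0, "dy": 0.0803, "dz": -0.078, "wx": 0, "wy": 0, "wz": 0, "grip": 0}])

```text
clock: 2.7
tcp_pos: [607.8, 236.9, 123.9]
orientation: [3.139, -0.001, 1.541]
ft_force: [-6.4, -0.4, 20.1]
finger_gap: 0.111
finger_force: 62.7
```

>>> send_rows(targets=[{"dx": 0, "dy": 0.008, "dz": 0.001, "wx": 0, "wy": 0, "wz": 0, "grip": 0}, {"dx": 0, "dy": 0.015, "dz": 0.003, "wx": 0, "wy": 0, "wz": 0, "grip": 0}, {"dx": 0, "dy": 0.016, "dz": 0.003, "wx": 0, "wy": 0, "wz": 0, "grip": 0}, {"dx": 0, "dy": 0.016, "dz": 0.003, "wx": 0, "wy": 0, "wz": 0, "grip": 0}, {"dx": 0, "dy": 0.014, "dz": 0.003, "wx": 0, "wy": 0, "wz": 0, "grip": 50}, {"dx": 0, "dy": 0.014, "dz": 0.003, "wx": 0, "wy": 0, "wz": 0, "grip": 50}, {"dx": 0, "dy": 0.014, "dz": 0.003, "wx": 0, "wy": 0, "wz": 0, "grip": 50}, {"dx": 0, "dy": 0.014, "dz": 0.003, "wx": 0, "wy": 0, "wz": 0, "grip": 50}])

```text
clock: 3.5
tcp_pos: [621.6, 237.3, 116.8]
orientation: [3.141, -0.0, 1.542]
ft_force: [-0.1, 0.5, 0.7]
finger_gap: 0.501
finger_force: 0.0
```

>>> send_rows(targets=[{"dx": 0, "dy": 0, "dz": -0.035, "wx": 0, "wy": 0, "wz": -0.1, "grip": 60}, {"dx": 0.02, "dy": 0, "dz": -0.07, "wx": 0, "wy": 0, "wz": -0.25, "grip": 70}, {"dx": 0.05, "dy": -0.02, "dz": -0.08, "wx": 0, "wy": 0, "wz": -0.4, "grip": 70}, {"dx": 0.08, "dy": -0.04, "dz": -0.08, "wx": 0, "wy": 0, "wz": -0.55, "grip": 75}, {"dx": 0.11, "dy": -0.055, "dz": -0.08, "wx": 0, "wy": 0, "wz": -0.7, "grip": 75}, {"dx": 0.127, "dy": -0.057, "dz": -0.07, "wx": 0, "wy": 0, "wz": -0.85, "grip": 75}, {"dx": 0.127, "dy": -0.057, "dz": -0.05, "wx": 0, "wy": 0, "wz": -1.0, "grip": 75}, {"dx": 0.127, "dy": -0.057, "dz": -0.03, "wx": 0, "wy": 0, "wz": -1.15, "grip": 75}])

```text
clock: 4.3
tcp_pos: [567.8, 367.1, 146.0]
orientation: [3.141, 0.0, 2.7]
ft_force: [1.1, -0.8, -0.7]
finger_gap: 0.75
finger_force: 0.0
```

>>> send_rows(targets=[{"dx": 0, "dy": 0, "dz": 0, "wx": 0, "wy": 0, "wz": -0.13, "grip": 75}, {"dx": 0, "dy": 0, "dz": 0, "wx": 0, "wy": 0, "wz": -0.26, "grip": 75}, {"dx": 0, "dy": 0, "dz": 0, "wx": 0, "wy": 0, "wz": -0.39, "grip": 75}, {"dx": 0, "dy": 0, "dz": 0, "wx": 0, "wy": 0, "wz": -0.39, "grip": 75}, {"dx": 0, "dy": 0, "dz": 0, "wx": 0, "wy": 0, "wz": -0.39, "grip": 75}])

```text
clock: 4.8
tcp_pos: [568.1, 365.7, 146.2]
orientation: [3.142, -0.0, 3.078]
ft_force: [-0.1, -0.7, 0.2]
finger_gap: 0.749
finger_force: 0.0
```

```bash
python3 - <<'E'
from h import *
p=(569.8,41.3,-.0285)
s=bot.sense();print(s['tcp_pos'],s['orientation'],s['joint_pos'].round(2))
a=bot.get_image('scene');b=bot.get_image('wrist');cw=cam('wrist');cs=cam('scene');d=bot.get_image('side')
cv2.imwrite('pics/scene3.png',a);cv2.imwrite('pics/w3.png',b);cv2.imwrite('pics/side3.png',d)
for n,i,c in(('w',b,cw),('s',a,cs)):
  for k in('red','blue','yellow'):
    for x in blobs(i,k,100):
        r=rect(c,x,28)
        if abs(r[1][1]-98)<20: print(n,k,x.mean(0).round(),*r)
i=cv2.resize(a[150:340,240:480],(480,380),interpolation=cv2.INTER_CUBIC)
o=np.zeros((580,800,3),np.uint8);o[:380,:480]=i;o[340:,480:]=cv2.resize(b,(320,240));o[:340,480:]=d[150:320,260:420].repeat(2,0).repeat(2,1);cv2.imwrite('pics/m3.png',o)
E
```

```text
[568.07009682 365.70566353 146.2019572 ] [ 3.14154977e+00 -2.34611017e-04  3.07806143e+00] [-0.41  0.67 -0.4   1.53  0.29  1.    0.62]
w red [321. 226.] [565.4 367.9] [33, 98] -0.04
s red [137. 301.] [ 351.3 -486.4] [24, 101] -0.508
s blue [ 66. 455.] [ 632.5 -752. ] [54, 92] -1.549
s blue [ 51. 407.] [ 509.  -754.4] [22, 87] -1.558
s blue [368. 199.] [388.8 226.1] [34, 94] -0.461
s yellow [187. 287.] [ 380.5 -356.6] [33, 101] 0.092
```

View pics/m3.png

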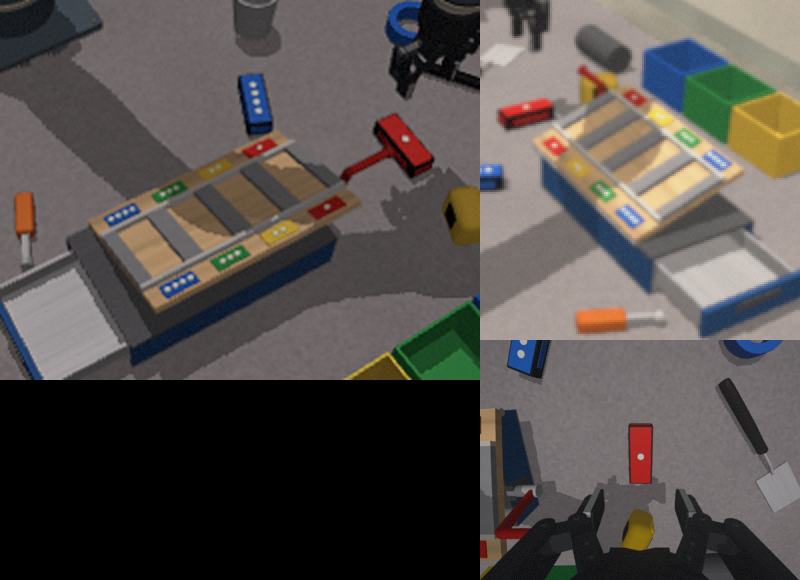

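>>> send_rows(targets=[{"dx": 0.0015, "dy": 0.002, "dz": 0.045, "wx": 0, "wy": 0, "wz": 0, "grip": 75}, {"dx": 0.0015, "dy": 0.002, "dz": 0.09, "wx": 0, "wy": 0, "wz": 0, "grip": 75}, {"dx": 0.0015, "dy": 0.002, "dz": 0.12, "wx": 0, "wy": 0, "wz": 0, "grip": 75}, {"dx": 0.0015, "dy": 0.002, "dz": 0.133, "wx": 0, "wy": 0, "wz": 0, "grip": 75}, {"dx": 0.0015, "dy": 0.002, "dz": 0.133, "wx": 0, "wy": 0, "wz": 0, "grip": 40}, {"dx": 0.0015, "dy": 0.002, "dz": 0.133, "wx": 0, "wy": 0, "wz": 0, "grip": 0}, {"dx": 0.0015, "dy": 0.002, "dz": 0.133, "wx": 0, "wy": 0, "wz": 0, "grip": 0}, {"dx": 0.0015, "dy": 0.002, "dz": 0.133, "wx": 0, "wy": 0, "wz": 0, "grip": 0}])

```text
clock: 5.75
tcp_pos: [567.3, 368.5, 15.0]
orientation: [3.14, 0.002, 3.082]
ft_force: [-1.0, 0.1, -1.4]
finger_gap: 0.427
finger_force: 61.2
```

```bash
python3 - <<'E'
from h import *
from scipy.optimize import least_squares as L
b=cv2.imread('pics/w1.png');h=cv2.cvtColor(b,cv2.COLOR_BGR2HSV)
cw=list(cam('wrist'));cw[2]=Ro.from_euler('xyz',[2.81962838,4.83e-4,6.315e-4]).as_matrix();cw[3]=np.array([674.83,81.44,374.41])
cs=cam('scene')
hue=[176,26,60,112]
def cent(hh,g,c,w):
    x,y=map(int,g);x0,y0=max(x-w,0),max(y-w,0);s=hh[y0:y+w,x0:x+w]
    d=np.abs((s[...,0].astype(int)-c+90)%180-90)
    m=((d<9)&(s[...,1]>120)&(s[...,2]>50)).astype(np.uint8);m=cv2.morphologyEx(m,3,np.ones((7,7)))
    r=cv2.minAreaRect(max(cv2.findContours(m,0,1)[0],key=cv2.contourArea));return np.array(r[0])+[x0,y0],r[1]
G=[(96,36),(296,38),(110,132),(296,136),(122,214),(294,218),(134,288),(294,292)]
M=[];
for i,g in enumerate(G):
    q,sz=cent(h,g,hue[i//2],32);M.append(q);print(q.round(1),np.round(sz))
M=np.array(M)
def deck(p,u,v,n,t): # u along from hinge
    return T(p[:3],[(-90+u*np.cos(t)-n*np.sin(t),v,65+u*np.sin(t)+n*np.cos(t))])
ys=[108,36,-36,-108]
mod=lambda p,c,t:np.vstack([w2p(c,deck(p,95+s*p[3],y,10,t)) for y in ys for s in(-1,1)])
r=L(lambda p:(mod(p,cw,0)-M).ravel(),[570,41,-.03,78]);print('wrist flat',r.x,np.abs(r.fun).max())
a=cv2.cvtColor(cv2.imread('pics/scene3.png'),cv2.COLOR_BGR2HSV)
g=mod(r.x,cs,.318);print(g.round())
S=np.array([cent(a,q,hue[i//2],13)[0] for i,q in enumerate(g)])
r2=L(lambda p:np.r_[(mod(p,cs,p[4])-S).ravel()],[570,41,-.03,78,.318]);print('scene tilted',r2.x,np.abs(r2.fun).max())
E
```

```text
[97.6 35.5] [66. 27.]
[295.5  37.5] [63. 27.]
[109.8 131.5] [67. 27.]
[294.5 135.5] [63. 27.]
[121.7 214.1] [51. 23.]
[294. 219.] [48. 22.]
[133.2 287. ] [46. 22.]
[293.5 291.5] [21. 41.]
wrist flat [ 5.70245124e+02  4.05698272e+01 -2.79560677e-02  7.81640978e+01] 1.690902194796024
[[369. 224.]
 [403. 254.]
 [347. 235.]
 [379. 266.]
 [324. 246.]
 [355. 279.]
 [300. 257.]
 [329. 292.]]
scene tilted [ 5.69855769e+02  4.48551970e+01 -2.99342390e-02  7.75483169e+01
  3.15544365e-01] 0.23837406786395832
```

```bash
cat >> h.py <<'E'
def place(p,u,v,n,flip=1,t=.318):
    "TCP pos and R for tool normal to deck; flip=1: tool x downhill"
    M=Ro.from_euler('z',p[2]).as_matrix()
    up=M@[np.cos(t),0,np.sin(t)];nn=M@[-np.sin(t),0,np.cos(t)]
    P=T(p,[(-90+u*np.cos(t)-n*np.sin(t),v,65+u*np.sin(t)+n*np.cos(t))])[0]
    x=-up if flip else up
    return P,np.c_[x,np.cross(-nn,x),-nn]
E
python3 - <<'E'
from h import *
P,R=place((570,42.5,-.0285),95,108,90);print(P);print(delta(P,R))
E
```

```text
[545.18579512 151.25127273 180.19104759]
(array([ 0.0088, -0.2179, -0.1656]), array([-0.0035, -0.316 , -0.0311]))
```

>>> send_rows(targets=[{"dx": 0, "dy": 0, "dz": -0.045, "wx": 0, "wy": 0, "wz": 0, "grip": 0}, {"dx": 0, "dy": 0, "dz": -0.09, "wx": 0, "wy": 0, "wz": 0, "grip": 0}, {"dx": 0, "dy": 0, "dz": -0.135, "wx": 0, "wy": 0, "wz": 0, "grip": 0}, {"dx": 0, "dy": -0.02, "dz": -0.17, "wx": 0, "wy": 0, "wz": -0.03, "grip": 0}, {"dx": 0.002, "dy": -0.06, "dz": -0.19, "wx": 0, "wy": 0, "wz": -0.031, "grip": 0}, {"dx": 0.004, "dy": -0.11, "dz": -0.19, "wx": 0, "wy": -0.1, "wz": -0.031, "grip": 0}, {"dx": 0.008, "dy": -0.16, "dz": -0.19, "wx": 0, "wy": -0.2, "wz": -0.031, "grip": 0}, {"dx": 0.0088, "dy": -0.2, "dz": -0.175, "wx": -0.0035, "wy": -0.316, "wz": -0.031, "grip": 0}])

```text
clock: 6.55
tcp_pos: [546.8, 166.4, 191.3]
orientation: [3.14, 0.324, 3.111]
ft_force: [3.8, -2.1, -2.6]
finger_gap: 0.425
finger_force: 61.2
```

```bash
python3 - <<'E'
from h import *
P,R=place((570,42.5,-.0285),95,108,90);print(bot.sense()['tcp_pos'],delta(P,R))
E
```

```text
[546.77980497 166.385719   191.32514393] (array([ 0.0046, -0.0152,  0.0102]), array([ 0.0005,  0.0061, -0.0022]))
```

>>> send_rows(targets=[{"dx": 0.0046, "dy": -0.0152, "dz": 0.01, "wx": 0.0005, "wy": 0.006, "wz": -0.002, "grip": 0}, {"dx": 0.0046, "dy": -0.0152, "dz": 0.01, "wx": 0.0005, "wy": 0.006, "wz": -0.002, "grip": 0}, {"dx": 0.0046, "dy": -0.0152, "dz": 0.01, "wx": 0.0005, "wy": 0.006, "wz": -0.002, "grip": 0}])

```text
clock: 6.85
tcp_pos: [545.3, 154.6, 178.8]
orientation: [-3.141, 0.312, 3.115]
ft_force: [0.9, 0.1, -2.1]
finger_gap: 0.428
finger_force: 61.2
```

```bash
python3 - <<'E'
from h import *
s=bot.sense();b=bot.get_image('wrist');cw=cam('wrist');cv2.imwrite('pics/w4.png',b)
p=(570,42.5,-.0285)
P,R=place(p,95,108,90);print(s['tcp_pos'],delta(P,R))
for v in(85,131):
  for u in(42,148):
    q=w2p(cw,place(p,u,v,10)[0])[0];print(u,v,q.round());cv2.circle(b,tuple(map(int,q.round())),4,(255,0,255),1)
for v in(108,36,-36):
  for u in(17,173):
    q=w2p(cw,place(p,u,v,10)[0])[0];cv2.drawMarker(b,tuple(map(int,q.round())),(255,255,0),0,12)
cv2.imwrite('pics/m4.png',b)
E
```

```text
[545.25959775 154.56163744 178.76273717] (array([-0.0001, -0.0042, -0.0014]), array([ 0.0004, -0.0055,  0.0026]))
42 85 [276. 172.]
148 85 [282. 317.]
42 131 [348. 172.]
148 131 [344. 318.]
```

View pics/m4.png

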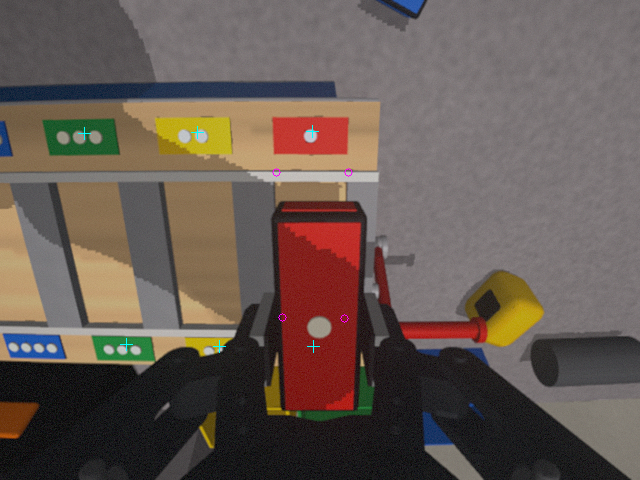

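```bash
python3 - <<'E'
from h import *
from scipy.optimize import least_squares as L
s=bot.sense();cw=cam('wrist');R=Ro.from_euler('xyz',s['orientation']).as_matrix()
for t in([0,0,-13],[49,0,-13],[-49,0,-13],[49,19,-13],[49,-19,-13]): print(t,w2p(cw,s['tcp_pos']+R@np.array(t)).round(1))
obs=[((173,108),(311,136)),((17,108),(311,136)),((17,36),(194,136)),((17,-36),(80.5,137)),((173,-36),(123,349))]
f=lambda q:np.ravel([w2p(cw,place((570+q[0],42.5+q[1],-.0285+q[2]),u,v,10)[0])[0]-o for (u,v),o in obs[1:]])
r=L(f,[0,0,0]);print(r.x,r.fun.round(1))
P,Rr=place((570+r.x[0],42.5+r.x[1],-.0285),95,108,40);print(delta(P,Rr))
E
```

```text
[0, 0, -13] [[318.4 320.9]]
[49, 0, -13] [[318.5 211.2]]
[-49, 0, -13] [[318.4 408.6]]
[49, 19, -13] [[367.2 211.3]]
[49, -19, -13] [[269.8 211.2]]
[ 2.67270952 -2.67388216 -0.00439149] [-2.4  0.4 -0.   0.1  2.1 -0.2  0.6 -2.6]
(array([-0.003 , -0.0068,  0.0495]), array([ 0.0004, -0.0055,  0.0026]))
```

The wrist view shows red patch 1 at (311,136) against a prediction of (312,131). The held case's dot is at (319,327) against (318,321), so both carry the same bias and the relative alignment is good to about 1 mm. I'll lower it.

>>> send_rows(targets=[{"dx": 0, "dy": -0.005, "dz": 0.0, "wx": 0, "wy": -0.005, "wz": 0.0026, "grip": 0}, {"dx": 0, "dy": -0.005, "dz": 0.025, "wx": 0, "wy": -0.005, "wz": 0.0026, "grip": 0}, {"dx": 0, "dy": -0.005, "dz": 0.048, "wx": 0, "wy": -0.005, "wz": 0.0026, "grip": 0}, {"dx": 0, "dy": -0.005, "dz": 0.048, "wx": 0, "wy": -0.005, "wz": 0.0026, "grip": 0}, {"dx": 0, "dy": -0.005, "dz": 0.048, "wx": 0, "wy": -0.005, "wz": 0.0026, "grip": 0}])

```text
clock: 7.4
tcp_pos: [558.8, 148.9, 131.8]
orientation: [-3.14, 0.315, 3.114]
ft_force: [0.5, 0.2, -1.3]
finger_gap: 0.423
finger_force: 61.2
```

```bash
python3 - <<'E'
from h import *
P,R=place((570,41.7,-.0285),95,108,18);print(delta(P,R))
E
```

```text
(array([-0.0022,  0.0012,  0.0218]), array([-0.0016, -0.0034,  0.0008]))
```

>>> send_rows(targets=[{"dx": -0.002, "dy": 0.001, "dz": 0.006, "wx": -0.0016, "wy": -0.003, "wz": 0, "grip": 0}, {"dx": -0.002, "dy": 0.001, "dz": 0.012, "wx": -0.0016, "wy": -0.003, "wz": 0, "grip": 0}, {"dx": -0.002, "dy": 0.001, "dz": 0.016, "wx": -0.0016, "wy": -0.003, "wz": 0, "grip": 0}, {"dx": -0.002, "dy": 0.001, "dz": 0.019, "wx": -0.0016, "wy": -0.003, "wz": 0, "grip": 0}, {"dx": -0.002, "dy": 0.001, "dz": 0.019, "wx": -0.0016, "wy": -0.003, "wz": 0, "grip": 0}])

```text
clock: 7.9
tcp_pos: [566.7, 149.1, 117.2]
orientation: [3.142, 0.322, 3.113]
ft_force: [-19.8, -2.3, 39.7]
finger_gap: 0.424
finger_force: 66.6
```

```bash
python3 - <<'E'
from h import *
P,R=place((570,41.7,-.0285),95,108,18);print(delta(P,R))
b=bot.get_image('wrist');a=bot.get_image('scene');d=bot.get_image('side');cv2.imwrite('pics/w5.png',b)
o=np.zeros((600,800,3),np.uint8);o[:300,:400]=cv2.resize(b,(400,300));o[:300,400:]=cv2.resize(a[180:300,310:470],(400,300),interpolation=2);o[300:,:400]=cv2.resize(d[150:270,260:420],(400,300),interpolation=2)
cv2.imwrite('pics/m5.png',o)
E
```

```text
(array([0.0008, 0.0007, 0.0054]), array([ 0.    ,  0.0038, -0.    ]))
```

View pics/m5.png

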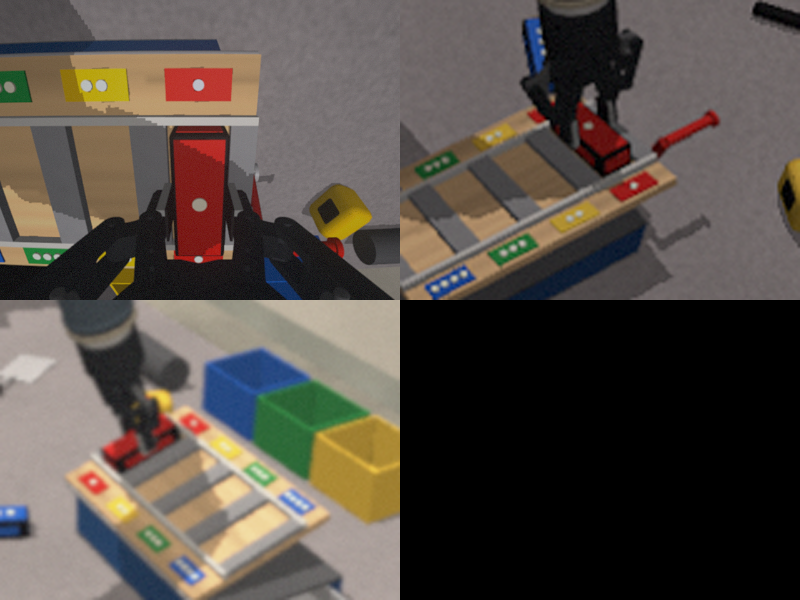

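The wrist view shows the case between the two grey strips (strip edges at crop x 168 and 229) and just inside the lower rail (crop y 122). The strips stand up from the deck, so the floor is the plywood top and this height is the seated one. I'll relax the push and release.

>>> send_rows(targets=[{"dx": -0.001, "dy": 0, "dz": -0.002, "wx": 0, "wy": 0, "wz": 0, "grip": 0}, {"dx": -0.001, "dy": 0, "dz": -0.004, "wx": 0, "wy": 0, "wz": 0, "grip": 0}, {"dx": -0.001, "dy": 0, "dz": -0.004, "wx": 0, "wy": 0, "wz": 0, "grip": 0}])

```text
clock: 8.35
tcp_pos: [566.4, 149.1, 118.8]
orientation: [3.141, 0.319, 3.113]
ft_force: [-1.9, -0.7, 3.8]
finger_gap: 0.429
finger_force: 61.8
```

```bash
python3 - <<'E'
from h import *
P,R=place((570,41.7,-.0285),95,108,25);print(delta(P,R))
E
```

```text
(array([0.001 , 0.0008, 0.0001]), array([0.0002, 0.0009, 0.    ]))
```

>>> send_rows(targets=[{"dx": 0, "dy": 0, "dz": 0, "wx": 0, "wy": 0, "wz": 0, "grip": 58}, {"dx": 0, "dy": 0, "dz": 0, "wx": 0, "wy": 0, "wz": 0, "grip": 58}, {"dx": 0, "dy": 0, "dz": 0, "wx": 0, "wy": 0, "wz": 0, "grip": 58}, {"dx": 0, "dy": 0, "dz": -0.03, "wx": 0, "wy": 0, "wz": 0, "grip": 58}, {"dx": 0, "dy": 0, "dz": -0.08, "wx": 0, "wy": 0, "wz": 0, "grip": 58}, {"dx": 0, "dy": 0, "dz": -0.12, "wx": 0, "wy": 0, "wz": 0, "grip": 58}, {"dx": 0, "dy": 0, "dz": -0.12, "wx": 0, "wy": 0, "wz": 0, "grip": 58}])

```text
clock: 9.05
tcp_pos: [529.7, 151.4, 237.5]
orientation: [3.139, 0.325, 3.113]
ft_force: [0.6, -0.8, -0.1]
finger_gap: 0.572
finger_force: 0.0
```

```bash
python3 - <<'E'
from h import *
p=(570,41.7,-.0285)
s=bot.sense();b=bot.get_image('wrist');cw=cam('wrist');a=bot.get_image('scene');cs=cam('scene')
cv2.imwrite('pics/w6.png',b);cv2.imwrite('pics/scene6.png',a);cv2.imwrite('pics/side6.png',bot.get_image('side'))
for x in blobs(b,'red',1500): print('w',x.mean(0).round(),x.round().tolist())
print('pred',[w2p(cw,place(p,95+du,108+dv,38)[0]).round().tolist() for du in(-49,49) for dv in(-19,19)])
for x in blobs(a,'red',60)[:5]: print('s',x.mean(0).round(1),rect(cs,x,130))
print('pred s',w2p(cs,place(p,95,108,38)[0]).round(1))
for k in('yellow','blue'):
    for x in blobs(a,k,100):
        r=rect(cs,x,28)
        if abs(r[1][1]-98)<20: print('s',k,x.mean(0).round(),*r)
for x in blobs(a,'orange',60)[:3]: print('scene or',x.mean(0).round(),*rect(cs,x,18))
print(s['joint_pos'].round(2),s['clock'])
# next: above yellow
for yaw in(.092,.092+np.pi):
    print(delta([382,-356,160],Ro.from_euler('xyz',[np.pi,0,yaw]).as_matrix()))
E
```

```text
w [316. 240.] [[292.0, 166.0], [340.0, 166.0], [340.0, 314.0], [292.0, 314.0]]
w [316. 127.] [[286.0, 113.0], [345.0, 113.0], [345.0, 141.0], [286.0, 141.0]]
pred [[[293.0, 168.0]], [[345.0, 168.0]], [[296.0, 290.0]], [[342.0, 290.0]]]
s [387.8 237.1] (array([582.1, 143.5]), [58, 155], 0.127)
s [136.4 301.3] (array([ 418.1, -473.4]), [21, 91], -0.524)
s [150. 361.] (array([ 575.9, -496.9]), [23, 23], -0.359)
s [424.2 229.9] (array([616.1, 238.4]), [15, 71], 1.514)
pred s [[384.6 229.7]]
s yellow [187. 287.] [ 380.5 -356.6] [33, 101] 0.092
s blue [ 66. 455.] [ 632.3 -752.1] [53, 92] -1.564
s blue [446. 160.] [389.1 538. ] [77, 83] 1.022
s blue [ 50. 407.] [ 509.  -754.9] [22, 86] -1.555
s blue [368. 199.] [388.9 226.1] [34, 92] -0.461
scene or [286. 438.] [ 850.6 -314.1] [23, 168] 1.57
scene or [252. 256.] [ 380.5 -161.5] [23, 66] -0.473
[-0.17  0.26 -0.37  2.03  0.45  0.63  0.7 ] 9.05
(array([ 0.148 , -0.5096,  0.0274]), array([0.4787, 0.0296, 2.9838]))
(array([ 0.148 , -0.5096,  0.0274]), array([-0.0196,  0.3178, -0.12  ]))
```

>>> send_rows(targets=[{"dx": 0.012, "dy": -0.042, "dz": 0.0, "wx": 0, "wy": 0.05, "wz": -0.02, "grip": 70}, {"dx": 0.025, "dy": -0.085, "dz": 0.003, "wx": -0.004, "wy": 0.1, "wz": -0.03, "grip": 75}, {"dx": 0.037, "dy": -0.128, "dz": 0.005, "wx": -0.006, "wy": 0.15, "wz": -0.04, "grip": 75}, {"dx": 0.05, "dy": -0.17, "dz": 0.008, "wx": -0.008, "wy": 0.2, "wz": -0.06, "grip": 75}, {"dx": 0.062, "dy": -0.213, "dz": 0.01, "wx": -0.01, "wy": 0.25, "wz": -0.08, "grip": 75}, {"dx": 0.075, "dy": -0.255, "dz": 0.012, "wx": -0.015, "wy": 0.3, "wz": -0.1, "grip": 75}, {"dx": 0.087, "dy": -0.3, "dz": 0.015, "wx": -0.02, "wy": 0.318, "wz": -0.12, "grip": 75}, {"dx": 0.1, "dy": -0.34, "dz": 0.018, "wx": -0.02, "wy": 0.318, "wz": -0.12, "grip": 75}])

```text
clock: 10.0
tcp_pos: [429.1, -189.6, 182.1]
orientation: [3.14, -0.003, -3.049]
ft_force: [0.5, -0.1, 0.2]
finger_gap: 0.747
finger_force: 0.0
```

```bash
python3 - <<'E'
from h import *
print(bot.sense()['joint_pos'].round(2),delta([382,-356,150],Ro.from_euler('xyz',[np.pi,0,.092+np.pi]).as_matrix()))
E
```

```text
[ 0.6   0.35 -0.38  2.02  0.18  0.81  1.78] (array([ 0.0622, -0.1614,  0.032 ]), array([ 0.0019, -0.003 ,  0.0006]))
```

>>> send_rows(targets=[{"dx": 0.016, "dy": -0.04, "dz": 0.008, "wx": 0.002, "wy": -0.003, "wz": 0, "grip": 75}, {"dx": 0.031, "dy": -0.08, "dz": 0.016, "wx": 0.002, "wy": -0.003, "wz": 0, "grip": 75}, {"dx": 0.047, "dy": -0.12, "dz": 0.024, "wx": 0.002, "wy": -0.003, "wz": 0, "grip": 75}, {"dx": 0.062, "dy": -0.161, "dz": 0.032, "wx": 0.002, "wy": -0.003, "wz": 0, "grip": 75}, {"dx": 0.062, "dy": -0.161, "dz": 0.032, "wx": 0.002, "wy": -0.003, "wz": 0, "grip": 75}, {"dx": 0.062, "dy": -0.161, "dz": 0.032, "wx": 0.002, "wy": -0.003, "wz": 0, "grip": 75}])

```text
clock: 10.6
tcp_pos: [381.7, -353.7, 150.0]
orientation: [3.141, 0.0, -3.051]
ft_force: [-0.2, 1.5, 0.2]
finger_gap: 0.749
finger_force: 0.0
```

```bash
python3 - <<'E'
from h import *
s=bot.sense();b=bot.get_image('wrist');cw=cam('wrist');cv2.imwrite('pics/w7.png',b)
print(s['tcp_pos'],s['orientation'],s['joint_pos'].round(2))
for x in blobs(b,'yellow',500): print('w',x.mean(0).round(),x.round().tolist(),*rect(cw,x,28))
E
```

```text
[ 381.67332721 -353.7320879   150.04436485] [ 3.14059300e+00  2.07802118e-04 -3.05145987e+00] [ 0.89  0.46 -0.34  1.94  0.21  0.78  2.1 ]
w [314. 221.] [[290.0, 163.0], [333.0, 162.0], [338.0, 280.0], [295.0, 281.0]] [ 377.6 -356.7] [33, 98] 0.144
```

>>> send_rows(targets=[{"dx": 0.0024, "dy": -0.0026, "dz": 0.045, "wx": 0, "wy": 0, "wz": -0.02, "grip": 75}, {"dx": 0.0024, "dy": -0.0026, "dz": 0.09, "wx": 0, "wy": 0, "wz": -0.02, "grip": 75}, {"dx": 0.0024, "dy": -0.0026, "dz": 0.125, "wx": 0, "wy": 0, "wz": -0.02, "grip": 75}, {"dx": 0.0024, "dy": -0.0026, "dz": 0.136, "wx": 0, "wy": 0, "wz": -0.02, "grip": 75}, {"dx": 0.0024, "dy": -0.0026, "dz": 0.136, "wx": 0, "wy": 0, "wz": -0.02, "grip": 40}, {"dx": 0.0024, "dy": -0.0026, "dz": 0.136, "wx": 0, "wy": 0, "wz": -0.02, "grip": 0}, {"dx": 0.0024, "dy": -0.0026, "dz": 0.136, "wx": 0, "wy": 0, "wz": -0.02, "grip": 0}, {"dx": 0.0024, "dy": -0.0026, "dz": 0.136, "wx": 0, "wy": 0, "wz": -0.02, "grip": 0}])

```text
clock: 11.45
tcp_pos: [381.8, -356.9, 17.5]
orientation: [-3.138, 0.004, -3.029]
ft_force: [0.1, 0.8, -0.5]
finger_gap: 0.426
finger_force: 60.0
```

```bash
python3 - <<'E'
from h import *
P,R=place((570,41.7,-.0285),95,36,90);print(P,delta(P,R))
E
```

```text
[543.1340729   78.48051175 180.19104759] (array([-0.2099,  0.4139, -0.1632]), array([ 0.0194, -0.3129,  0.1404]))
```

>>> send_rows(targets=[{"dx": 0, "dy": 0, "dz": -0.045, "wx": 0, "wy": 0, "wz": 0, "grip": 0}, {"dx": 0, "dy": 0, "dz": -0.09, "wx": 0, "wy": 0, "wz": 0, "grip": 0}, {"dx": -0.01, "dy": 0.03, "dz": -0.13, "wx": 0, "wy": 0, "wz": 0.02, "grip": 0}, {"dx": -0.03, "dy": 0.065, "dz": -0.16, "wx": 0, "wy": 0, "wz": 0.04, "grip": 0}, {"dx": -0.05, "dy": 0.105, "dz": -0.18, "wx": 0, "wy": 0, "wz": 0.06, "grip": 0}, {"dx": -0.07, "dy": 0.145, "dz": -0.18, "wx": 0, "wy": 0, "wz": 0.08, "grip": 0}, {"dx": -0.092, "dy": 0.185, "dz": -0.18, "wx": 0, "wy": 0, "wz": 0.1, "grip": 0}, {"dx": -0.115, "dy": 0.225, "dz": -0.18, "wx": 0.01, "wy": -0.05, "wz": 0.12, "grip": 0}])

```text
clock: 12.25
tcp_pos: [471.1, -117.9, 197.2]
orientation: [-3.133, 0.056, 3.133]
ft_force: [0.7, -0.3, -2.0]
finger_gap: 0.423
finger_force: 60.9
```

```bash
python3 - <<'E'
from h import *
P,R=place((570,41.7,-.0285),95,36,90);print(P,delta(P,R))
E
```

```text
[543.1340729   78.48051175 180.19104759] (array([-0.0693,  0.1971,  0.0193]), array([-0.0045, -0.2615,  0.021 ]))
```

>>> send_rows(targets=[{"dx": -0.015, "dy": 0.043, "dz": 0, "wx": -0.001, "wy": -0.06, "wz": 0.005, "grip": 0}, {"dx": -0.03, "dy": 0.086, "dz": 0, "wx": -0.002, "wy": -0.12, "wz": 0.01, "grip": 0}, {"dx": -0.045, "dy": 0.129, "dz": 0.005, "wx": -0.003, "wy": -0.18, "wz": 0.015, "grip": 0}, {"dx": -0.06, "dy": 0.172, "dz": 0.01, "wx": -0.0045, "wy": -0.24, "wz": 0.021, "grip": 0}, {"dx": -0.069, "dy": 0.197, "dz": 0.019, "wx": -0.0045, "wy": -0.2615, "wz": 0.021, "grip": 0}, {"dx": -0.069, "dy": 0.197, "dz": 0.019, "wx": -0.0045, "wy": -0.2615, "wz": 0.021, "grip": 0}, {"dx": -0.069, "dy": 0.197, "dz": 0.019, "wx": -0.0045, "wy": -0.2615, "wz": 0.021, "grip": 0}, {"dx": -0.069, "dy": 0.197, "dz": 0.019, "wx": -0.0045, "wy": -0.2615, "wz": 0.021, "grip": 0}])

```text
clock: 13.05
tcp_pos: [540.9, 75.5, 179.6]
orientation: [-3.141, 0.315, 3.113]
ft_force: [0.7, 0.2, -1.0]
finger_gap: 0.426
finger_force: 60.9
```

```bash
python3 - <<'E'
from h import *
s=bot.sense();b=bot.get_image('wrist');cw=cam('wrist');cv2.imwrite('pics/w8.png',b);R=Ro.from_euler('xyz',s['orientation']).as_matrix()
p=(570,41.7,-.0285)
P,Rr=place(p,95,36,90);print(s['tcp_pos'],delta(P,Rr))
for v in(108,36,-36): print('patch pred',v,w2p(cw,place(p,17,v,10)[0]).round(1))
for t in([0,0,-10.5],[49,0,-10.5],[-49,0,-10.5]): print(t,w2p(cw,s['tcp_pos']+R@np.array(t)).round(1))
for x in blobs(b,'yellow',500): print('w',x.mean(0).round(1),x.round().tolist())
cv2.imwrite('pics/m8.png',b)
E
```

```text
[540.8505883   75.48535571 179.55155464] (array([-0.0022,  0.0034,  0.    ]), array([-0.0006, -0.0028, -0.0011]))
patch pred 108 [[438.7 134.9]]
patch pred 36 [[324.  134.4]]
patch pred -36 [[209.2 134.9]]
[0, 0, -10.5] [[319.1 317.7]]
[49, 0, -10.5] [[319.1 209.5]]
[-49, 0, -10.5] [[319.1 404.6]]
w [312.1 313.8] [[264.0, 418.0], [270.0, 207.0], [360.0, 210.0], [354.0, 420.0]]
w [321.5 137.5] [[284.0, 119.0], [359.0, 119.0], [359.0, 156.0], [284.0, 156.0]]
w [590.1 300.4] [[560.0, 319.0], [569.0, 272.0], [620.0, 282.0], [611.0, 329.0]]
```

View pics/m8.png

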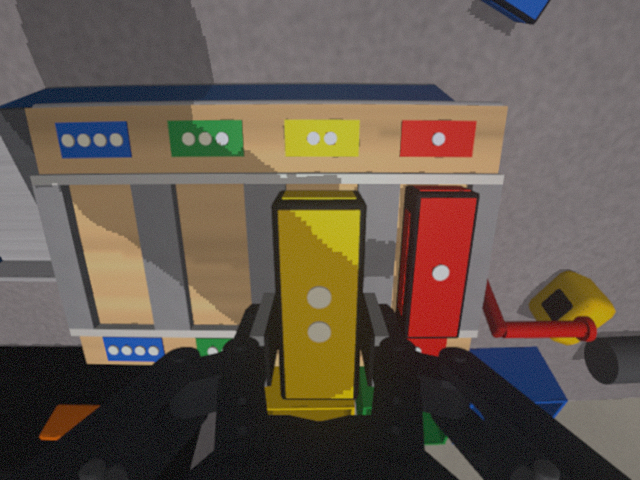

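The wrist view shows the red case seated between its strips at (440,265), the yellow case held with its dots centred at (319,315), and the yellow patch at (321,137). The held case sits about 3.5 mm downhill of the TCP, so I'll aim uphill by that much.

```bash
python3 - <<'E'
from h import *
for n in(50,27.5):
  P,Rr=place((570,40.5,-.0285),98.5,36,n);print(delta(P,Rr))
E
```

```text
(array([-0.0058,  0.0022,  0.04  ]), array([-0.0006, -0.0028, -0.0011]))
(array([-0.0059,  0.0022,  0.0625]), array([-0.0006, -0.0028, -0.0011]))
```

>>> send_rows(targets=[{"dx": -0.006, "dy": 0.002, "dz": 0.02, "wx": 0, "wy": -0.003, "wz": -0.001, "grip": 0}, {"dx": -0.006, "dy": 0.002, "dz": 0.04, "wx": 0, "wy": -0.003, "wz": -0.001, "grip": 0}, {"dx": -0.006, "dy": 0.002, "dz": 0.042, "wx": 0, "wy": -0.003, "wz": -0.001, "grip": 0}, {"dx": -0.006, "dy": 0.002, "dz": 0.042, "wx": 0, "wy": -0.003, "wz": -0.001, "grip": 0}])

```text
clock: 13.5
tcp_pos: [559.4, 77.1, 140.9]
orientation: [-3.141, 0.317, 3.114]
ft_force: [-0.7, 0.0, -0.8]
finger_gap: 0.428
finger_force: 60.9
```

```bash
python3 - <<'E'
from h import *
P,Rr=place((570,40.5,-.0285),98.5,36,27.5);print(delta(P,Rr))
E
```

```text
(array([-0.0004, -0.0003,  0.0201]), array([-0.0006, -0.0013,  0.0007]))
```

>>> send_rows(targets=[{"dx": -0.0004, "dy": 0, "dz": 0.007, "wx": 0, "wy": 0, "wz": 0, "grip": 0}, {"dx": -0.0004, "dy": 0, "dz": 0.014, "wx": 0, "wy": 0, "wz": 0, "grip": 0}, {"dx": -0.0004, "dy": 0, "dz": 0.019, "wx": 0, "wy": 0, "wz": 0, "grip": 0}, {"dx": -0.0004, "dy": 0, "dz": 0.02, "wx": 0, "wy": 0, "wz": 0, "grip": 0}, {"dx": -0.0004, "dy": 0, "dz": 0.02, "wx": 0, "wy": 0, "wz": 0, "grip": 0}])

```text
clock: 14.0
tcp_pos: [566.4, 77.9, 122.2]
orientation: [-3.141, 0.318, 3.115]
ft_force: [-1.5, -0.4, 2.1]
finger_gap: 0.42
finger_force: 61.3
```

```bash
python3 - <<'E'
from h import *
P,Rr=place((570,40.5,-.0285),98.5,36,27.5);print(delta(P,Rr),bot.sense()['ft_force'])
E
```

```text
(array([ 0.0004, -0.0013,  0.0001]), array([ 0.0001, -0.    ,  0.0021])) [-1.46184947 -0.44892767  2.06744861]
```

>>> send_rows(targets=[{"dx": 0, "dy": 0, "dz": 0, "wx": 0, "wy": 0, "wz": 0, "grip": 56}, {"dx": 0, "dy": 0, "dz": 0, "wx": 0, "wy": 0, "wz": 0, "grip": 56}, {"dx": 0, "dy": 0, "dz": 0, "wx": 0, "wy": 0, "wz": 0, "grip": 56}, {"dx": 0, "dy": 0, "dz": -0.03, "wx": 0, "wy": 0, "wz": 0, "grip": 56}, {"dx": 0, "dy": 0, "dz": -0.07, "wx": 0, "wy": 0, "wz": 0, "grip": 56}, {"dx": 0, "dy": 0, "dz": -0.1, "wx": 0, "wy": 0, "wz": 0, "grip": 56}, {"dx": 0, "dy": 0, "dz": -0.1, "wx": 0, "wy": 0, "wz": 0, "grip": 56}])

```text
clock: 14.7
tcp_pos: [536.0, 79.5, 221.0]
orientation: [3.14, 0.324, 3.115]
ft_force: [0.6, 0.8, -0.4]
finger_gap: 0.56
finger_force: 0.0
```

```bash
python3 - <<'E'
from h import *
p=(570,40.5,-.0285)
s=bot.sense();b=bot.get_image('wrist');cw=cam('wrist');a=bot.get_image('scene');cs=cam('scene')
cv2.imwrite('pics/w9.png',b)
for x in blobs(b,'yellow',800): print('w',x.mean(0).round(),x.round().tolist())
print('pred',[w2p(cw,place(p,95+du,36+dv,38)[0]).round().tolist() for du in(-49,49) for dv in(-19,19)])
for x in blobs(a,'blue',100):
        r=rect(cs,x,28)
        if abs(r[1][1]-98)<20: print('s',x.mean(0).round(),*r)
for x in blobs(a,'orange',60)[:3]: print('scene or',x.mean(0).round(),*rect(cs,x,18))
print(s['joint_pos'].round(2),s['clock'])
print(delta([390,227,170],Ro.from_euler('xyz',[np.pi,0,-.44+np.pi]).as_matrix()))
E
```

```text
w [302. 290.] [[257.0, 163.0], [347.0, 163.0], [347.0, 417.0], [257.0, 417.0]]
w [316. 123.] [[283.0, 107.0], [348.0, 107.0], [348.0, 139.0], [283.0, 139.0]]
w [556. 289.] [[522.0, 310.0], [543.0, 250.0], [590.0, 267.0], [569.0, 327.0]]
pred [[[288.0, 167.0]], [[345.0, 167.0]], [[292.0, 297.0]], [[341.0, 297.0]]]
s [ 66. 455.] [ 632.4 -751.6] [53, 91] -1.557
s [446. 160.] [389.1 538. ] [77, 83] 1.022
s [ 51. 407.] [ 509.1 -754.5] [22, 87] -1.567
scene or [285. 439.] [ 850.7 -315.5] [23, 171] 1.57
scene or [252. 256.] [ 380.5 -161.5] [23, 66] -0.473
[-0.04  0.26 -0.33  2.08  0.4   0.54  0.88] 14.7
(array([ 0.1567,  0.1444, -0.0017]), array([0.066 , 0.3149, 0.4096]))
```

>>> send_rows(targets=[{"dx": 0.03, "dy": 0.028, "dz": -0.005, "wx": 0.01, "wy": 0.06, "wz": 0.08, "grip": 70}, {"dx": 0.06, "dy": 0.056, "dz": -0.005, "wx": 0.02, "wy": 0.12, "wz": 0.16, "grip": 70}, {"dx": 0.09, "dy": 0.084, "dz": -0.003, "wx": 0.03, "wy": 0.18, "wz": 0.24, "grip": 70}, {"dx": 0.12, "dy": 0.11, "dz": -0.002, "wx": 0.045, "wy": 0.24, "wz": 0.32, "grip": 70}, {"dx": 0.15, "dy": 0.14, "dz": -0.002, "wx": 0.06, "wy": 0.3, "wz": 0.4, "grip": 70}, {"dx": 0.157, "dy": 0.144, "dz": -0.002, "wx": 0.066, "wy": 0.315, "wz": 0.41, "grip": 70}, {"dx": 0.157, "dy": 0.144, "dz": -0.002, "wx": 0.066, "wy": 0.315, "wz": 0.41, "grip": 70}, {"dx": 0.157, "dy": 0.144, "dz": -0.002, "wx": 0.066, "wy": 0.315, "wz": 0.41, "grip": 70}])

```text
clock: 15.6
tcp_pos: [389.7, 225.8, 169.3]
orientation: [-3.14, -0.001, 2.702]
ft_force: [-0.1, -0.3, -0.2]
finger_gap: 0.701
finger_force: 0.0
```

```bash
python3 - <<'E'
from h import *
s=bot.sense();b=bot.get_image('wrist');cw=cam('wrist');cv2.imwrite('pics/w10.png',b)
print(s['tcp_pos'],s['orientation'],s['joint_pos'].round(2))
for x in blobs(b,'blue',500): print('w',x.mean(0).round(),x.round().tolist(),*rect(cw,x,28))
print('tin',p2w(cam('side'),[(202,217)],85).round(),p2w(cam('scene'),[(367,157)],60).round())
x=[x for x in blobs(b,'blue',500) if abs(rect(cw,x,28)[1][1]-97)<10]
if x:
    c,_,y=rect(cw,x[0],28);print(delta([*c,17],Ro.from_euler('xyz',[np.pi,0,y+np.pi]).as_matrix()))
E
```

```text
[389.73702916 225.76275849 169.26134338] [-3.13968190e+00 -9.28964694e-04  2.70200628e+00] [-0.36  0.34 -0.36  2.08  0.17  0.75  0.31]
w [318. 219.] [[298.0, 164.0], [338.0, 164.0], [338.0, 274.0], [298.0, 274.0]] [387.2 226.1] [33, 98] -0.423
tin [[254. 331.  85.]] [[270. 305.  60.]]
(array([ 0.0026, -0.0005,  0.1525]), array([-0.0015, -0.0007, -0.0174]))
```

>>> send_rows(targets=[{"dx": 0.0022, "dy": 0, "dz": 0.05, "wx": 0, "wy": 0, "wz": 0, "grip": 70}, {"dx": 0.0022, "dy": 0, "dz": 0.095, "wx": 0, "wy": 0, "wz": 0, "grip": 70}, {"dx": 0.0022, "dy": 0, "dz": 0.135, "wx": 0, "wy": 0, "wz": 0, "grip": 70}, {"dx": 0.0022, "dy": 0, "dz": 0.154, "wx": 0, "wy": 0, "wz": 0, "grip": 70}, {"dx": 0.0022, "dy": 0, "dz": 0.155, "wx": 0, "wy": 0, "wz": 0, "grip": 40}, {"dx": 0.0022, "dy": 0, "dz": 0.155, "wx": 0, "wy": 0, "wz": 0, "grip": 0}, {"dx": 0.0022, "dy": 0, "dz": 0.155, "wx": 0, "wy": 0, "wz": 0, "grip": 0}, {"dx": 0.0022, "dy": 0, "dz": 0.155, "wx": 0, "wy": 0, "wz": 0, "grip": 0}])

```text
clock: 16.45
tcp_pos: [387.9, 228.0, 16.1]
orientation: [3.14, -0.0, 2.701]
ft_force: [-0.2, 0.5, -2.2]
finger_gap: 0.426
finger_force: 60.5
```

```bash
python3 - <<'E'
from h import *
P,R=place((570,40.5,-.0285),96,-108,90);print(P,delta(P,R))
E
```

```text
[539.98010537 -66.68807763 180.50371505] (array([-0.2632, -0.2014, -0.1647]), array([-0.0641, -0.3134, -0.4087]))
```

>>> send_rows(targets=[{"dx": 0, "dy": 0, "dz": -0.045, "wx": 0, "wy": 0, "wz": 0, "grip": 0}, {"dx": 0, "dy": 0, "dz": -0.09, "wx": 0, "wy": 0, "wz": 0, "grip": 0}, {"dx": 0, "dy": 0, "dz": -0.135, "wx": 0, "wy": 0, "wz": 0, "grip": 0}, {"dx": -0.02, "dy": -0.015, "dz": -0.175, "wx": -0.01, "wy": -0.06, "wz": -0.08, "grip": 0}, {"dx": -0.05, "dy": -0.038, "dz": -0.205, "wx": -0.02, "wy": -0.12, "wz": -0.16, "grip": 0}, {"dx": -0.08, "dy": -0.061, "dz": -0.21, "wx": -0.03, "wy": -0.18, "wz": -0.24, "grip": 0}, {"dx": -0.115, "dy": -0.088, "dz": -0.21, "wx": -0.045, "wy": -0.24, "wz": -0.32, "grip": 0}, {"dx": -0.15, "dy": -0.115, "dz": -0.21, "wx": -0.064, "wy": -0.3134, "wz": -0.4087, "grip": 0}])

```text
clock: 17.25
tcp_pos: [475.1, 58.6, 226.8]
orientation: [-3.139, 0.322, 3.119]
ft_force: [1.2, 0.2, -2.4]
finger_gap: 0.423
finger_force: 60.9
```

```bash
python3 - <<'E'
from h import *
P,R=place((570,40.5,-.0285),96,-108,90);print(P,delta(P,R))
E
```

```text
[539.98010537 -66.68807763 180.50371505] (array([-0.0496, -0.1236,  0.0657]), array([-0.001 ,  0.0042,  0.0053]))
```

>>> send_rows(targets=[{"dx": -0.01, "dy": -0.04, "dz": 0, "wx": 0, "wy": 0, "wz": 0, "grip": 0}, {"dx": -0.025, "dy": -0.08, "dz": 0.005, "wx": 0, "wy": 0.004, "wz": 0.005, "grip": 0}, {"dx": -0.04, "dy": -0.115, "dz": 0.025, "wx": 0, "wy": 0.004, "wz": 0.005, "grip": 0}, {"dx": -0.05, "dy": -0.1236, "dz": 0.05, "wx": 0, "wy": 0.004, "wz": 0.005, "grip": 0}, {"dx": -0.05, "dy": -0.1236, "dz": 0.065, "wx": 0, "wy": 0.004, "wz": 0.005, "grip": 0}, {"dx": -0.05, "dy": -0.1236, "dz": 0.065, "wx": 0, "wy": 0.004, "wz": 0.005, "grip": 0}, {"dx": -0.05, "dy": -0.1236, "dz": 0.065, "wx": 0, "wy": 0.004, "wz": 0.005, "grip": 0}])

```text
clock: 17.95
tcp_pos: [537.9, -65.5, 179.3]
orientation: [-3.141, 0.312, 3.109]
ft_force: [-0.1, 0.9, -1.4]
finger_gap: 0.424
finger_force: 60.9
```

```bash
python3 - <<'E'
from h import *
s=bot.sense();b=bot.get_image('wrist');cw=cam('wrist');cv2.imwrite('pics/w11.png',b);R=Ro.from_euler('xyz',s['orientation']).as_matrix()
p=(570,40.5,-.0285)
P,Rr=place(p,96,-108,90);print(s['tcp_pos'],delta(P,Rr))
for v in(36,-36,-108): print('patch pred',v,w2p(cw,place(p,17,v,10)[0]).round(1))
for t in([0,0,-12],[49,0,-12],[-49,0,-12]): print(t,w2p(cw,s['tcp_pos']+R@np.array(t)).round(1))
for x in blobs(b,'blue',500): print('w',x.mean(0).round(1),x.round().tolist())
cv2.imwrite('pics/m11.png',b)
E
```

```text
[537.8781544  -65.45630848 179.34398655] (array([-0.002 , -0.0013, -0.0001]), array([-0.0013, -0.0051, -0.0033]))
patch pred 36 [[543.2 134.2]]
patch pred -36 [[431.3 133. ]]
patch pred -108 [[316.3 132.9]]
[0, 0, -12] [[318.1 318.7]]
[49, 0, -12] [[318.1 209.7]]
[-49, 0, -12] [[318.1 405.9]]
w [319. 318.] [[278.0, 225.0], [360.0, 225.0], [360.0, 411.0], [278.0, 411.0]]
w [601.6 400.2] [[563.0, 362.0], [639.0, 361.0], [640.0, 438.0], [564.0, 439.0]]
w [316.5 136.5] [[280.0, 119.0], [353.0, 119.0], [353.0, 154.0], [280.0, 154.0]]
w [ 72.5 202.5] [[24.0, 111.0], [34.0, 106.0], [121.0, 294.0], [111.0, 299.0]]
```

View pics/m11.png

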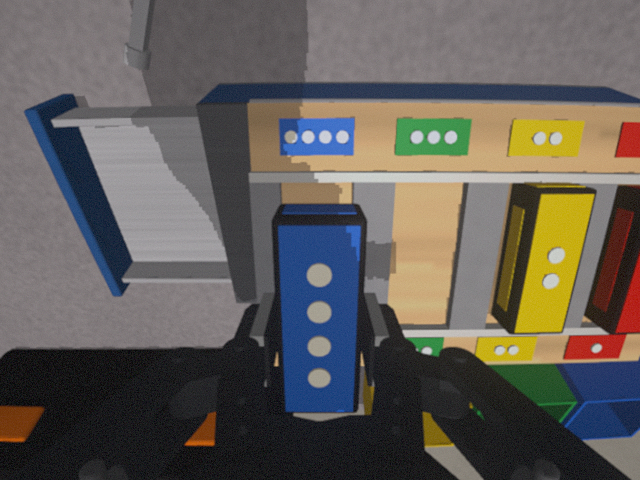

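Blue case held, dot centre around (319,329). The blue patch is at (316,137), the yellow case is seated at (553,258), and pocket 3 is empty. Lateral alignment is good, and the case sits about 2 mm uphill of the TCP.

```bash
python3 - <<'E'
from h import *
for n in(48,26): print(delta(*place((570,40.2,-.0285),93.5,-108,n)))
E
```

```text
(array([ 0.0003, -0.0015,  0.0419]), array([-0.0013, -0.0051, -0.0033]))
(array([ 0.0001, -0.0015,  0.0639]), array([-0.0013, -0.0051, -0.0033]))
```

>>> send_rows(targets=[{"dx": 0.0003, "dy": -0.0015, "dz": 0.02, "wx": -0.001, "wy": -0.005, "wz": -0.003, "grip": 0}, {"dx": 0.0003, "dy": -0.0015, "dz": 0.042, "wx": -0.001, "wy": -0.005, "wz": -0.003, "grip": 0}, {"dx": 0.0003, "dy": -0.0015, "dz": 0.042, "wx": -0.001, "wy": -0.005, "wz": -0.003, "grip": 0}, {"dx": 0.0003, "dy": -0.0015, "dz": 0.042, "wx": -0.001, "wy": -0.005, "wz": -0.003, "grip": 0}])

```text
clock: 18.4
tcp_pos: [550.7, -67.1, 139.6]
orientation: [-3.141, 0.317, 3.113]
ft_force: [-0.1, 0.2, -1.5]
finger_gap: 0.424
finger_force: 60.8
```

```bash
python3 - <<'E'
from h import *
print(delta(*place((570,40.2,-.0285),93.5,-108,26)))
E
```

```text
(array([-0.0001, -0.0001,  0.0218]), array([-0.0002, -0.0009, -0.    ]))
```

>>> send_rows(targets=[{"dx": 0, "dy": 0, "dz": 0.008, "wx": 0, "wy": 0, "wz": 0, "grip": 0}, {"dx": 0, "dy": 0, "dz": 0.015, "wx": 0, "wy": 0, "wz": 0, "grip": 0}, {"dx": 0, "dy": 0, "dz": 0.02, "wx": 0, "wy": 0, "wz": 0, "grip": 0}, {"dx": 0, "dy": 0, "dz": 0.022, "wx": 0, "wy": 0, "wz": 0, "grip": 0}, {"dx": 0, "dy": 0, "dz": 0.022, "wx": 0, "wy": 0, "wz": 0, "grip": 0}])

```text
clock: 18.9
tcp_pos: [557.7, -67.8, 117.8]
orientation: [-3.141, 0.317, 3.112]
ft_force: [-1.9, 0.1, 5.4]
finger_gap: 0.427
finger_force: 61.7
```

```bash
python3 - <<'E'
from h import *
print(delta(*place((570,40.2,-.0285),93.5,-108,26)))
E
```

```text
(array([-0.0003,  0.0003, -0.0011]), array([-0.0005, -0.0011, -0.0008]))
```

>>> send_rows(targets=[{"dx": 0, "dy": 0, "dz": -0.001, "wx": 0, "wy": 0, "wz": 0, "grip": 0}, {"dx": 0, "dy": 0, "dz": -0.001, "wx": 0, "wy": 0, "wz": 0, "grip": 56}, {"dx": 0, "dy": 0, "dz": -0.001, "wx": 0, "wy": 0, "wz": 0, "grip": 56}, {"dx": 0, "dy": 0, "dz": -0.001, "wx": 0, "wy": 0, "wz": 0, "grip": 56}, {"dx": 0, "dy": 0, "dz": -0.03, "wx": 0, "wy": 0, "wz": 0, "grip": 56}, {"dx": 0, "dy": 0, "dz": -0.07, "wx": 0, "wy": 0, "wz": 0, "grip": 56}, {"dx": 0, "dy": 0, "dz": -0.1, "wx": 0, "wy": 0, "wz": 0, "grip": 56}, {"dx": 0, "dy": 0, "dz": -0.1, "wx": 0, "wy": 0, "wz": 0, "grip": 56}])

```text
clock: 19.7
tcp_pos: [527.4, -67.1, 216.5]
orientation: [-3.141, 0.323, 3.112]
ft_force: [1.1, -0.2, -0.5]
finger_gap: 0.56
finger_force: 0.0
```

```bash
python3 - <<'E'
from h import *
p=(570,40.5,-.0285)
s=bot.sense();b=bot.get_image('wrist');cw=cam('wrist');a=bot.get_image('scene');cs=cam('scene');d=bot.get_image('side');cd=cam('side')
cv2.imwrite('pics/w12.png',b);cv2.imwrite('pics/side12.png',d)
for x in blobs(b,'blue',800)[:4]: print('w',x.mean(0).round(),x.round().tolist())
print('pred',[w2p(cw,place(p,95+du,-108+dv,38)[0]).round().tolist() for du in(-49,49) for dv in(-19,19)])
for x in blobs(a,'orange',60)[:3]: print('scene or',x.mean(0).round(),*rect(cs,x,18))
for x in blobs(d,'orange',60)[:4]: print('side or',x.mean(0).round(),*rect(cd,x,18))
print(s['joint_pos'].round(2),s['clock'])
w=[380+13,-162-7]
for n,t in(('yaw-.47',-.47),('yaw2.67',2.67)): print(n,delta([*w,130],Ro.from_euler('xyz',[np.pi,0,t]).as_matrix()))
E
```

```text
w [320. 250.] [[294.0, 171.0], [345.0, 171.0], [345.0, 329.0], [294.0, 329.0]]
w [592. 371.] [[539.0, 334.0], [636.0, 324.0], [644.0, 409.0], [548.0, 418.0]]
w [320. 131.] [[288.0, 116.0], [351.0, 116.0], [351.0, 146.0], [288.0, 146.0]]
w [103. 191.] [[64.0, 108.0], [73.0, 104.0], [142.0, 274.0], [133.0, 277.0]]
pred [[[292.0, 176.0]], [[349.0, 176.0]], [[295.0, 305.0]], [[345.0, 305.0]]]
scene or [285. 439.] [ 850.5 -315.5] [23, 171] 1.567
scene or [252. 256.] [ 378.3 -162. ] [20, 63] -0.472
side or [512. 230.] [1161.2 -163.6] [119, 213] 1.523
side or [517. 284.] [ 923.4 -365.5] [72, 76] -1.57
side or [452. 242.] [ 924.5 -115.1] [76, 82] 1.57
side or [320. 310.] [ 378.9 -166. ] [41, 64] -0.435
[ 0.33  0.25 -0.36  2.11  0.22  0.48  1.35] 19.7
yaw-.47 (array([ 0.1495, -0.1058,  0.0377]), array([-0.4268,  0.0953, -2.6716]))
yaw2.67 (array([ 0.1495, -0.1058,  0.0377]), array([0.0698, 0.3117, 0.4379]))
```

>>> send_rows(targets=[{"dx": 0.03, "dy": -0.02, "dz": 0.0, "wx": 0.01, "wy": 0.06, "wz": 0.08, "grip": 56}, {"dx": 0.06, "dy": -0.042, "dz": 0.0, "wx": 0.02, "wy": 0.12, "wz": 0.16, "grip": 56}, {"dx": 0.09, "dy": -0.063, "dz": 0.01, "wx": 0.03, "wy": 0.18, "wz": 0.24, "grip": 56}, {"dx": 0.12, "dy": -0.084, "dz": 0.02, "wx": 0.045, "wy": 0.24, "wz": 0.32, "grip": 56}, {"dx": 0.145, "dy": -0.103, "dz": 0.033, "wx": 0.06, "wy": 0.3, "wz": 0.4, "grip": 56}, {"dx": 0.15, "dy": -0.106, "dz": 0.038, "wx": 0.07, "wy": 0.312, "wz": 0.438, "grip": 56}, {"dx": 0.15, "dy": -0.106, "dz": 0.038, "wx": 0.07, "wy": 0.312, "wz": 0.438, "grip": 56}, {"dx": 0.15, "dy": -0.106, "dz": 0.038, "wx": 0.07, "wy": 0.312, "wz": 0.438, "grip": 56}])

```text
clock: 20.65
tcp_pos: [392.6, -168.8, 129.0]
orientation: [-3.141, -0.002, 2.671]
ft_force: [0.5, -0.0, 0.5]
finger_gap: 0.561
finger_force: 0.0
```

```bash
python3 - <<'E'
from h import *
s=bot.sense();b=bot.get_image('wrist');cw=cam('wrist');cv2.imwrite('pics/w13.png',b)
print(s['tcp_pos'],s['orientation'],s['joint_pos'].round(2))
for x in blobs(b,'orange',400): print('w',x.mean(0).round(),x.round().tolist(),*rect(cw,x,18))
E
```

```text
[ 392.59365805 -168.81371873  128.96736404] [-3.14146131e+00 -1.85722428e-03  2.67129305e+00] [ 0.46  0.37 -0.22  2.19  0.14  0.6   1.24]
w [318. 219.] [[301.0, 177.0], [334.0, 177.0], [335.0, 260.0], [302.0, 260.0]] [ 381.7 -163.6] [25, 66] -0.441
```

View pics/w13.png

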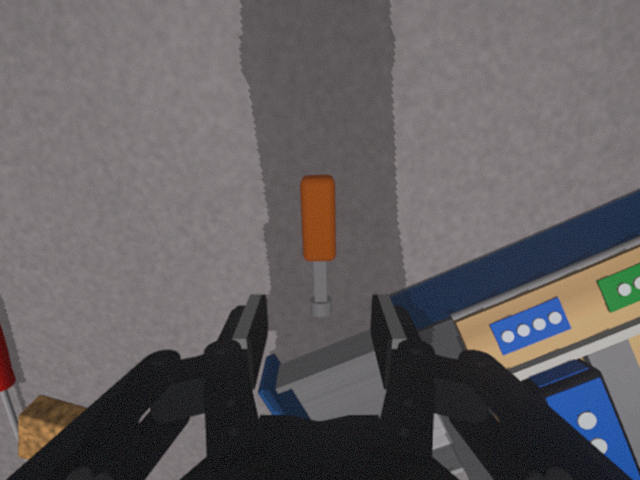

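The wrist view shows the wrench grip at (318,219), aligned with the fingers, and its shank pointing at (320,308). The drawer is empty at the lower middle. I'll grasp.

>>> send_rows(targets=[{"dx": 0, "dy": 0, "dz": 0.045, "wx": 0, "wy": 0, "wz": 0, "grip": 56}, {"dx": 0, "dy": 0, "dz": 0.09, "wx": 0, "wy": 0, "wz": 0, "grip": 56}, {"dx": 0, "dy": 0, "dz": 0.115, "wx": 0, "wy": 0, "wz": 0, "grip": 56}, {"dx": 0, "dy": 0, "dz": 0.122, "wx": 0, "wy": 0, "wz": 0, "grip": 56}, {"dx": 0, "dy": 0, "dz": 0.122, "wx": 0, "wy": 0, "wz": 0, "grip": 0}, {"dx": 0, "dy": 0, "dz": 0.122, "wx": 0, "wy": 0, "wz": 0, "grip": 0}, {"dx": 0, "dy": 0, "dz": 0.122, "wx": 0, "wy": 0, "wz": 0, "grip": 0}, {"dx": 0, "dy": 0, "dz": 0.122, "wx": 0, "wy": 0, "wz": 0, "grip": 0}])

```text
clock: 21.5
tcp_pos: [393.4, -169.3, 9.0]
orientation: [3.141, 0.002, 2.67]
ft_force: [0.4, -0.5, -0.0]
finger_gap: 0.286
finger_force: 58.6
```

```bash
python3 - <<'E'
from h import *
p=(570,40.5,-.0285)
# wrench along rack +x, overall -45..70 from TCP (grip mid at -12): centre it
P=T(p,[(-10,-245,130)])[0]
print(bot.sense()['joint_pos'].round(2),P,delta(P,Ro.from_euler('xyz',[np.pi,0,np.pi-.0285]).as_matrix()))
E
```

```text
[ 0.37  0.6  -0.11  2.3   0.26  0.25  1.13] [ 553.02250619 -204.11554469  130.        ] (array([-0.1582,  0.0415, -0.1207]), array([-2.00e-04,  2.00e-03, -4.43e-01]))
```

>>> send_rows(targets=[{"dx": 0, "dy": 0, "dz": -0.045, "wx": 0, "wy": 0, "wz": 0, "grip": 0}, {"dx": 0, "dy": 0, "dz": -0.09, "wx": 0, "wy": 0, "wz": -0.1, "grip": 0}, {"dx": -0.02, "dy": 0.005, "dz": -0.121, "wx": 0, "wy": 0, "wz": -0.22, "grip": 0}, {"dx": -0.06, "dy": 0.015, "dz": -0.121, "wx": 0, "wy": 0, "wz": -0.33, "grip": 0}, {"dx": -0.1, "dy": 0.026, "dz": -0.121, "wx": 0, "wy": 0.002, "wz": -0.443, "grip": 0}, {"dx": -0.14, "dy": 0.037, "dz": -0.121, "wx": 0, "wy": 0.002, "wz": -0.443, "grip": 0}, {"dx": -0.158, "dy": 0.0415, "dz": -0.121, "wx": 0, "wy": 0.002, "wz": -0.443, "grip": 0}, {"dx": -0.158, "dy": 0.0415, "dz": -0.121, "wx": 0, "wy": 0.002, "wz": -0.443, "grip": 0}])

```text
clock: 22.3
tcp_pos: [554.9, -204.1, 129.2]
orientation: [3.141, 0.0, 3.113]
ft_force: [0.7, 0.9, -1.1]
finger_gap: 0.286
finger_force: 59.1
```

```bash
python3 - <<'E'
from h import *
p=(570,40.5,-.0285)
b=bot.get_image('wrist');a=bot.get_image('scene');cw=cam('wrist')
print(w2p(cw,T(p,[(-88,-302,60),(88,-302,60),(-88,-187,60)])).round())
P=T(p,[(-10,-245,34)])[0]
print(P,delta(P,Ro.from_euler('xyz',[np.pi,0,np.pi-.0285]).as_matrix()))
o=np.zeros((480,800,3),np.uint8);o[:330,:440]=cv2.resize(b,(440,330));o[:300,440:]=cv2.resize(a[230:380,200:380],(360,300),interpolation=2)
cv2.imwrite('pics/m14.png',o)
E
```

```text
[[222. 134.]
 [243. 377.]
 [415. 134.]]
[ 553.02250619 -204.11554469   34.        ] (array([-0.0015, -0.0004,  0.0949]), array([ 0.0005, -0.0028,  0.0002]))
```

View pics/m14.png

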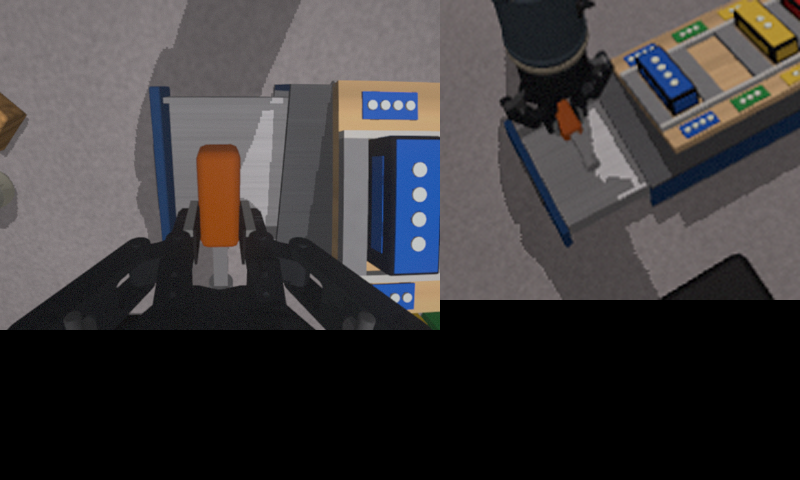

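The wrench hangs centred over the open drawer: grip at crop (219,195), drawer walls at x 160 and 285. I'll lower it and release.

>>> send_rows(targets=[{"dx": -0.0015, "dy": 0, "dz": 0.04, "wx": 0, "wy": -0.003, "wz": 0, "grip": 0}, {"dx": -0.0015, "dy": 0, "dz": 0.075, "wx": 0, "wy": -0.003, "wz": 0, "grip": 0}, {"dx": -0.0015, "dy": 0, "dz": 0.09, "wx": 0, "wy": -0.003, "wz": 0, "grip": 0}, {"dx": -0.0015, "dy": 0, "dz": 0.095, "wx": 0, "wy": -0.003, "wz": 0, "grip": 0}, {"dx": -0.0015, "dy": 0, "dz": 0.096, "wx": 0, "wy": -0.003, "wz": 0, "grip": 0}])

```text
clock: 22.9
tcp_pos: [552.4, -203.8, 33.3]
orientation: [3.141, -0.001, 3.113]
ft_force: [-0.3, 0.9, -1.8]
finger_gap: 0.288
finger_force: 59.3
```

>>> send_rows(targets=[{"dx": 0, "dy": 0, "dz": 0, "wx": 0, "wy": 0, "wz": 0, "grip": 48}, {"dx": 0, "dy": 0, "dz": 0, "wx": 0, "wy": 0, "wz": 0, "grip": 48}, {"dx": 0, "dy": 0, "dz": 0, "wx": 0, "wy": 0, "wz": 0, "grip": 48}, {"dx": 0, "dy": 0, "dz": -0.03, "wx": 0, "wy": 0, "wz": 0, "grip": 48}, {"dx": 0, "dy": 0, "dz": -0.07, "wx": 0, "wy": 0, "wz": 0, "grip": 48}, {"dx": 0, "dy": 0, "dz": -0.11, "wx": 0, "wy": 0, "wz": 0, "grip": 48}, {"dx": 0, "dy": 0, "dz": -0.13, "wx": 0, "wy": 0, "wz": 0, "grip": 48}, {"dx": 0, "dy": 0, "dz": -0.13, "wx": 0, "wy": 0, "wz": 0, "grip": 48}])

```text
clock: 23.7
tcp_pos: [555.4, -204.2, 166.6]
orientation: [-3.14, 0.007, 3.113]
ft_force: [-0.0, -0.4, -0.8]
finger_gap: 0.483
finger_force: 0.0
```

```bash
python3 - <<'E'
from h import *
p=(570,40.5,-.0285)
b=bot.get_image('wrist');cw=cam('wrist');a=bot.get_image('scene');cs=cam('scene')
for x in blobs(b,'orange',400)[:3]: print('wr',x.mean(0).round(),*rect(cw,x,42))
print('bottle',p2w(cam('side'),[(473,368)],0).round(),p2w(cs,[(152,362)],150).round())
for n,z in(('hi',150),('lo',36)):
  P=T(p,[(0,-342,z)])[0];R=Ro.from_euler('z',-.0285).as_matrix()@Ro.from_euler('x',.25).as_matrix()@Ro.from_euler('xyz',[np.pi,0,np.pi]).as_matrix()
  print(n,P,delta(P,R),R[:,2].round(2))
cv2.imwrite('pics/w15.png',b)
E
```

```text
wr [318. 208.] [ 537.4 -203.9] [24, 66] -0.042
bottle [[ 587. -504.    0.]] [[ 590. -491.  150.]]
hi [ 560.25431945 -301.36111465  150.        ] (array([-0.0095, -0.0972,  0.0131]), array([-2.5e-01,  1.5e-03,  2.0e-04])) [ 0.01  0.25 -0.97]
lo [ 560.25431945 -301.36111465   36.        ] (array([-0.0094, -0.0972,  0.1271]), array([-2.5e-01,  1.5e-03,  2.0e-04])) [ 0.01  0.25 -0.97]
```

>>> send_rows(targets=[{"dx": -0.004, "dy": -0.045, "dz": 0, "wx": -0.1, "wy": 0, "wz": 0, "grip": 20}, {"dx": -0.0095, "dy": -0.09, "dz": 0, "wx": -0.2, "wy": 0, "wz": 0, "grip": 0}, {"dx": -0.0095, "dy": -0.1, "dz": 0.01, "wx": -0.25, "wy": 0, "wz": 0, "grip": 0}, {"dx": -0.0095, "dy": -0.1, "dz": 0.04, "wx": -0.25, "wy": 0, "wz": 0, "grip": 0}, {"dx": -0.0095, "dy": -0.1, "dz": 0.08, "wx": -0.25, "wy": 0, "wz": 0, "grip": 0}, {"dx": -0.0095, "dy": -0.1, "dz": 0.115, "wx": -0.25, "wy": 0, "wz": 0, "grip": 0}, {"dx": -0.0095, "dy": -0.1, "dz": 0.127, "wx": -0.25, "wy": 0, "wz": 0, "grip": 0}, {"dx": -0.0095, "dy": -0.1, "dz": 0.127, "wx": -0.25, "wy": 0, "wz": 0, "grip": 0}])

```text
clock: 24.6
tcp_pos: [558.8, -303.0, 33.3]
orientation: [2.889, -0.003, 3.114]
ft_force: [-0.0, 0.3, 0.7]
finger_gap: 0.002
finger_force: 0.0
```

>>> send_rows(targets=[{"dx": 0, "dy": 0.0145, "dz": 0.0037, "wx": 0, "wy": 0, "wz": 0, "grip": 0}, {"dx": 0, "dy": 0.024, "dz": 0.0062, "wx": 0, "wy": 0, "wz": 0, "grip": 0}, {"dx": 0, "dy": 0.034, "dz": 0.0087, "wx": 0, "wy": 0, "wz": 0, "grip": 0}, {"dx": 0, "dy": 0.0436, "dz": 0.0111, "wx": 0, "wy": 0, "wz": 0, "grip": 0}, {"dx": 0, "dy": 0.0533, "dz": 0.0136, "wx": 0, "wy": 0, "wz": 0, "grip": 0}, {"dx": 0, "dy": 0.063, "dz": 0.0161, "wx": 0, "wy": 0, "wz": 0, "grip": 0}, {"dx": 0, "dy": 0.0727, "dz": 0.0185, "wx": 0, "wy": 0, "wz": 0, "grip": 0}, {"dx": 0, "dy": 0.0824, "dz": 0.021, "wx": 0, "wy": 0, "wz": 0, "grip": 0}])

```text
clock: 25.4
tcp_pos: [562.7, -218.2, 35.9]
orientation: [2.891, 0.001, 3.113]
ft_force: [0.8, -1.4, 1.2]
finger_gap: 0.001
finger_force: 0.7
```

>>> send_rows(targets=[{"dx": 0, "dy": 0.01, "dz": 0.0025, "wx": 0, "wy": 0, "wz": 0, "grip": 0}, {"dx": 0, "dy": 0.02, "dz": 0.005, "wx": 0, "wy": 0, "wz": 0, "grip": 0}, {"dx": 0, "dy": 0.028, "dz": 0.007, "wx": 0, "wy": 0, "wz": 0, "grip": 0}, {"dx": 0, "dy": 0.036, "dz": 0.009, "wx": 0, "wy": 0, "wz": 0, "grip": 0}, {"dx": 0, "dy": 0.04, "dz": 0.01, "wx": 0, "wy": 0, "wz": 0, "grip": 0}, {"dx": 0, "dy": 0.04, "dz": 0.01, "wx": 0, "wy": 0, "wz": 0, "grip": 0}])

```text
clock: 26.0
tcp_pos: [563.7, -177.1, 36.1]
orientation: [2.891, 0.0, 3.114]
ft_force: [0.3, 0.5, 0.2]
finger_gap: -0.001
finger_force: 0.0
```

>>> send_rows(targets=[{"dx": 0, "dy": 0.004, "dz": 0.001, "wx": 0, "wy": 0, "wz": 0, "grip": 0}, {"dx": 0, "dy": 0.008, "dz": 0.002, "wx": 0, "wy": 0, "wz": 0, "grip": 0}, {"dx": 0, "dy": 0.011, "dz": 0.0028, "wx": 0, "wy": 0, "wz": 0, "grip": 0}, {"dx": 0, "dy": 0.011, "dz": 0.0028, "wx": 0, "wy": 0, "wz": 0, "grip": 0}])

```text
clock: 26.4
tcp_pos: [564.0, -166.6, 36.1]
orientation: [2.891, 0.0, 3.113]
ft_force: [-0.5, -0.5, -0.3]
finger_gap: 0.002
finger_force: 0.2
```

>>> send_rows(targets=[{"dx": 0, "dy": 0.003, "dz": 0.0007, "wx": 0, "wy": 0, "wz": 0, "grip": 0}, {"dx": 0, "dy": 0.006, "dz": 0.0015, "wx": 0, "wy": 0, "wz": 0, "grip": 0}, {"dx": 0, "dy": 0.009, "dz": 0.0022, "wx": 0, "wy": 0, "wz": 0, "grip": 0}, {"dx": 0, "dy": 0.009, "dz": 0.0022, "wx": 0, "wy": 0, "wz": 0, "grip": 0}])

```text
clock: 26.8
tcp_pos: [564.1, -164.4, 36.1]
orientation: [2.899, 0.002, 3.108]
ft_force: [-4.0, -22.1, 5.1]
finger_gap: -0.0
finger_force: 11.1
```

```bash
python3 - <<'E'
from h import *
b=bot.get_image('wrist');a=bot.get_image('scene');d=bot.get_image('side')
o=np.zeros((600,800,3),np.uint8);o[:300,:400]=cv2.resize(b,(400,300));o[:300,400:]=cv2.resize(a[200:350,225:425],(400,300),interpolation=2);o[300:,:400]=cv2.resize(d[180:330,270:470],(400,300),interpolation=2)
cv2.imwrite('pics/m16.png',o)
E
```

```text
(no output)
```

View pics/m16.png

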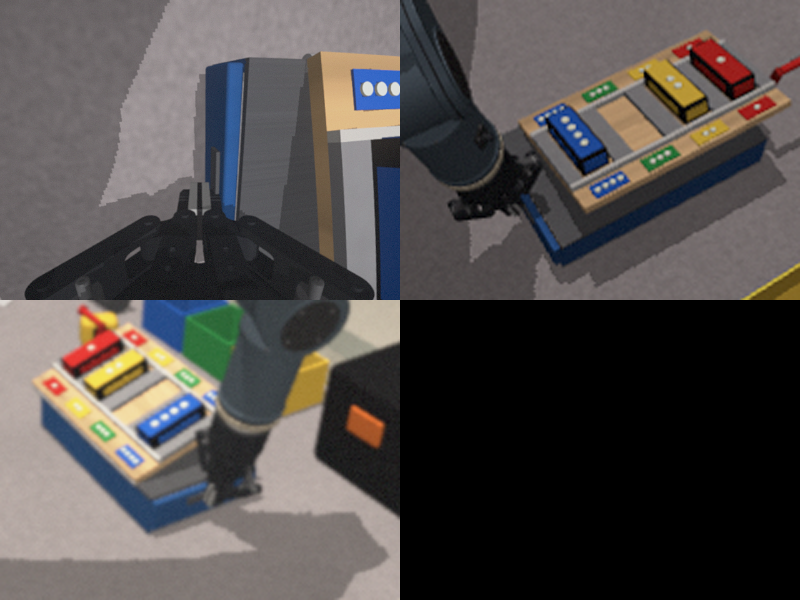

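The drawer is shut: the front lies against the base at crop (235,150), with a 22 N reaction at the stop. The three cases sit in pockets 1, 2 and 4. I'll back off and do a last check.

>>> send_rows(targets=[{"dx": 0, "dy": -0.01, "dz": -0.0025, "wx": 0, "wy": 0, "wz": 0, "grip": 0}, {"dx": 0, "dy": -0.04, "dz": -0.01, "wx": 0, "wy": 0, "wz": 0, "grip": 0}, {"dx": 0, "dy": -0.08, "dz": -0.02, "wx": 0, "wy": 0, "wz": 0, "grip": 0}, {"dx": 0, "dy": -0.09, "dz": -0.06, "wx": 0, "wy": 0, "wz": 0, "grip": 0}, {"dx": 0, "dy": -0.1, "dz": -0.11, "wx": 0, "wy": 0, "wz": 0, "grip": 0}, {"dx": 0, "dy": -0.1, "dz": -0.15, "wx": 0, "wy": 0, "wz": 0, "grip": 0}, {"dx": 0, "dy": -0.1, "dz": -0.15, "wx": 0, "wy": 0, "wz": 0, "grip": 0}])

```text
clock: 27.65
tcp_pos: [563.2, -293.7, 162.1]
orientation: [2.895, 0.009, 3.111]
ft_force: [1.2, 0.8, -0.5]
finger_gap: 0.002
finger_force: 0.0
```

```bash
python3 - <<'E'
from h import *
b=bot.get_image('wrist');a=bot.get_image('scene');d=bot.get_image('side')
o=np.zeros((600,800,3),np.uint8);o[:300,:400]=cv2.resize(b,(400,300));o[:300,400:]=cv2.resize(a[200:350,225:425],(400,300),interpolation=2);o[300:,:400]=cv2.resize(d[180:330,270:470],(400,300),interpolation=2)
cv2.imwrite('pics/m17.png',o)
E
```

```text
(no output)
```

View pics/m17.png

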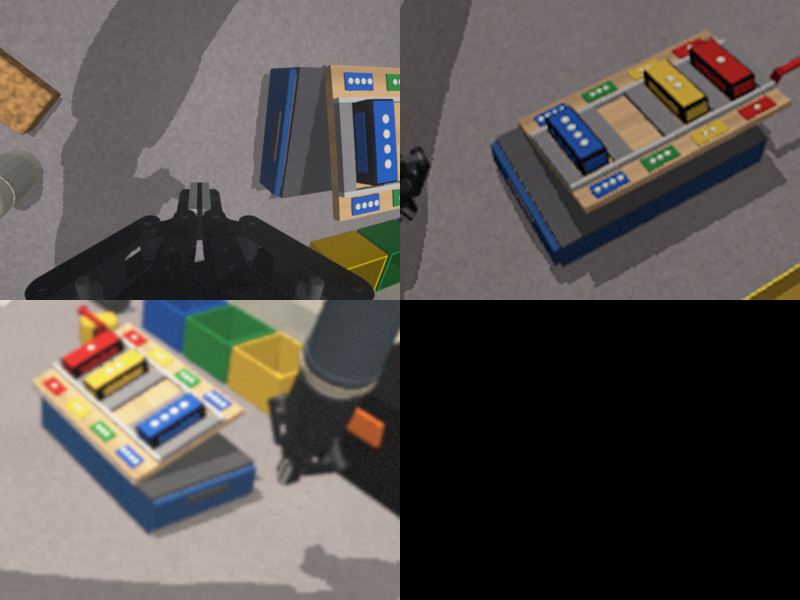

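The drawer is flush and stayed home, the leg is up, and the red, yellow and blue cases are seated. Handing in.

```bash
python3 -c "
from bench import bot
print(bot.sign_off())"
```

```text
the job is handed in; nothing more can be done
None
```

I handed the job in at about 28 s on the robot's clock: leg locked with the deck standing on it, red, yellow and blue cases in pockets 1, 2 and 4 (no green case was on the bench), wrench in the drawer, and the drawer pushed home; the sign-off returned no verdict, so this rests on my last camera check.

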